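Cap the bit pot and open its dust cover

TASK

Push the dock's ejector slide fully home so that the nested pair of lids comes out clear of the cheeks, then carry the pair by the lower lid's flange, never by the knob, lower it onto the open wooden pot until fully seated, and let go. Then take the upper lid by its knob and lift it alone, level, to about 10 cm above the lower lid, which stays undisturbed in the pot, and finish while still holding it there over the pot. Do not shift the pot or disturb the other things on the bench.

Things in the scene. Friction and masses are not known exactly. Their poses are not given: they have to be found in the camera images.
- dock: Lid dock, fixed: two wooden cheeks 125 mm long, 14 thick, 34 high, 64 mm apart; the lid pair stands on the bench between them. Origin on the bench under the lids' start (to 3 mm). x runs along the channel, the ejection direction, roughly away from the robot; cheeks span x -110 to +15 mm, joined at the rear by a bar 12 mm high and thick.
- ejector (a joint): Sprung steel slide along the dock's x: 0 at rest, 0.065 m fully home at its stop. Spring force about 2 N at rest, 5 N home; it returns when let go. Its 28 mm high pusher plate, 0 to 5 mm behind the inner lid's flange at rest, pushes the lids out; at full travel they stand 60 to 65 mm along the dock's x, clear of the cheeks, and stay there.
- ejector_tab (a point): On the rear face (the one to push, towards the dock's +x) of the slide's upright steel tab, 45 mm above the bench, mid-width; moves with the slide, 81 mm behind the dock's origin at rest. Tab: 44 mm wide, 6 thick, top 65 mm above the bench. It may be pushed anywhere on its upper part.
- inner_mid (a point): Inner (lower) lid, loose turned wood, about 100 g: a tapered plug 38 mm across, 8 deep; above it a flange 60 across, 20 thick; on top a spigot 40 across, 7 high, with six bit holes. Point: on the axis half-way up the flange, 18 mm above the plug's underside, 10 mm above the flange's underside. z up its axis.
- cap_knob (a point): Outer (upper) lid, loose turned wood, about 50 g: hollow cap 52 mm across, 12 high, resting on the flange over the spigot with 1.5 mm play all round; on top a round knob 20 across, 16 high. Point: the knob's centre, 8 mm below its top, 20 mm above the cap's lower rim, 30 mm above the inner lid's point when nested. z up its axis.
- pot_mouth (a point): Centre of the open pot's mouth at rim height, 70 mm above the bench. Pot: loose turned wood, about 450 g, bellied, 72 mm at its widest, rim 54 across, mouth 42 across. The inner lid's plug enters the mouth and its flange rests on the rim, its point then 10 mm above this one. z up the pot's axis.
- goblet_a: Bystander: small turned wooden goblet, 46 mm across, 52 mm high; origin at the centre of its underside. Leave alone.
- goblet_b: Bystander: small turned wooden goblet, 46 mm across, 52 mm high; origin at the centre of its underside. Leave alone.
- spoon: Bystander: wooden spoon, 220 mm long, lying flat; origin along its length. Leave alone.
- spatula: Bystander: wooden spatula, 240 mm long, lying flat; origin along its length. Leave alone.
- drum_a: Bystander: small sanding drum standing on end, 22 mm across, 20 mm high; origin at the centre of its underside. Leave alone.
- drum_b: Bystander: sanding drum standing on end, 28 mm across, 24 mm high; origin at the centre of its underside. Leave alone.
- wax_jar: Bystander: squat glass jar of wax with a steel cap, 60 mm across, 70 mm high; origin at the centre of its underside. Leave alone.
Not all that is in view belongs to the job. Leave any blue or orange look-alike of the dock alone.

How it is judged:
On the way, in this order (a step that is already met when the one before it is completed fails the run):
1. the slide is pushed home (past 57 mm) and the nested pair stands clear of the cheeks (more than 54 mm along the dock) (value of joint ejector above 0.057 m and x of inner_mid in the frame of dock above 0.054 m and distance between cap_knob and inner_mid below 0.036 m and angle between cap_knob's own z axis and vertical below 0.12 rad), for 0.1 s.
2. the inner lid is seated in the pot with the outer lid still nested on it, and the fingers have let go of the inner lid (horizontal distance between inner_mid and pot_mouth below 0.004 m and z of inner_mid in the frame of pot_mouth between 0.006 and 0.014 m and angle between inner_mid's own z axis and vertical below 0.1 rad and distance between cap_knob and inner_mid below 0.036 m and angle between cap_knob's own z axis and vertical below 0.12 rad and contact force between the fingers and inner_lid below 0.1 N), for 0.2 s.
At the end, for the whole second after the job is handed in: Outer lid gripped (over 1 N), raised 60-160 mm, within 50 mm of the pot's axis, tilt under 15 deg; inner lid untouched in the pot, within 4 mm of axis and seated height, tilt under 6 deg; pot upright, within 20 mm of its start; slide sprung back (under 20 mm) (horizontal distance between inner_mid and pot_mouth below 0.004 m and z of inner_mid in the frame of pot_mouth between 0.006 and 0.014 m and angle between inner_mid's own z axis and vertical below 0.1 rad and z of cap_knob in the frame of inner_mid between 0.09 and 0.19 m and horizontal distance between cap_knob and pot_mouth below 0.05 m and angle between cap_knob's own z axis and vertical below 0.26 rad and contact force between the fingers and outer_lid above 1 N and contact force between outer_lid and inner_lid below 0.05 N and contact force between the fingers and inner_lid below 0.1 N and angle between pot_mouth's own z axis and vertical below 0.05 rad and distance of pot_mouth from where it was at the start of the episode below 0.02 m and value of joint ejector below 0.02 m); the arm keeps its last pose, push and grip.
It fails at once if the two lids come apart while the inner lid is not seated in the pot (distance between cap_knob and inner_mid above 0.042 m and not (horizontal distance between inner_mid and pot_mouth below 0.004 m and z of inner_mid in the frame of pot_mouth between 0.006 and 0.014 m and angle between inner_mid's own z axis and vertical below 0.1 rad)).
It fails at once if the fingers hold the outer lid while the inner lid hangs in the air, off its seat (contact force between the fingers and outer_lid above 2 N and height (world z) of inner_mid above 0.04 m and (z of inner_mid in the frame of pot_mouth above 0.02 m or horizontal distance between inner_mid and pot_mouth above 0.03 m)).
It fails at once if the pot is shifted more than 20 mm or tipped (distance of pot_mouth from where it was at the start of the episode above 0.02 m or angle between pot_mouth's own z axis and vertical above 0.2 rad).
It fails at once if a bystander is moved more than 25 mm (distance of any of goblet_a, goblet_b, spoon, spatula, drum_a, drum_b, wax_jar from where it was at the start of the episode above 0.025 m).
It also fails if it takes over 72 s, if anything falls off the work surface, if the arm or the gripper's body presses on something with over 40 N, if the wrist force passes 120 N, or if a joint passes its speed limit or range.

ROBOT

A 6-joint arm with a two-finger parallel gripper is mounted at the origin on the work surface. World frame = base frame: x ahead of the robot, y to its left, z up, the work surface at z = 0. Lengths are in m, angles in rad, forces in N, time in s.
With the tool pointing down it reaches from about 0.375 to 0.9 m from the base axis. Payload 3.1 kg.
Tool frame: the origin (TCP) lies at the very end of the fingers, on their centre line; the grasp point (between the pads) lies 19 mm behind it; z points along the fingers, y is the direction in which the jaws open and shut (so a half turn about z gives the same grasp; the last joint's range is limited). The gripper opens to 87 mm and grips with 3 to 60 N. Pads are 19 mm wide; open, the fingers measure 117 mm over their backs; the gripper's body (75 mm by 190 mm) begins 51 mm behind the grasp point.
Start: joints at [1.028, 0.527, 1.433, -0, 1.181, -0.178], TCP at [0.222, 0.584, 0.189] pointing down, gripper open.
Joint ranges: [-3.08, 3.08], [-0.75, 2.2], [0.22, 2.44], [-1.43, 4.57], [0, 2.65], [-2.85, 2.85]. Speed limits (rad/s): [2.79, 2.79, 3.14, 3.14, 3.14, 3.14].

INTERFACE

Orientations are given as a unit quaternion [x, y, z, w].
In Python, from rig import robot gives the robot as it stands. The module is installed in compiled form; this text tells all that it offers.
- The arm moves only by the tool carry_out, never from a script. Its argument "series" is a list of rows, each a list of 7 numbers: the shift along the tool's x, y, z in mm, then the turn, a rotation vector about the tool's x, y, z in degrees, then the gripper command: -1 is shut, 1 is fully open, values between are in proportion. In form: [[tx, ty, tz, rx, ry, rz, claw], ...]. A call has 1 to 8 rows; each row is the pose to reach, as a shift and turn from the pose measured when the call began, along the tool's axes at that moment; what a row does not reach only later rows make up. A row lasts 1/8 s, in which the tool goes at most 62.5 mm and 10.7 degrees, less where a joint would pass 70% of its speed; a pose out of reach is approached as far as the arm can. A call with a gripper value outside its range is refused whole. The fingers move at their own pace and stop on an object; "force" is the grip in N (left out, the last holds). Time passes only in rows, so rows that repeat a pose let the fingers close. It gives the time, the measured TCP pose, the force and the opening at its end, in the units of the state.
- robot.get_obs(): the state, without advancing time (a new reading comes with each control period).
- robot.camera(name): name is "side" or "top" or "wrist"; returns a dict with "pixels" (420x560x3 uint8, red, green, blue), "fx", "fy", "cx", "cy" (pixels), "position" and "attitude" of the camera in the world. Camera axes: x right, y down, z forward; pixel columns grow to the right and rows downward; lengths in m; the calibration is good to about 2 mm. A picture is of the moment at which its call begins. There is no depth.
- robot.hand_in(): hands the job in, once; it reports no verdict.
The state is a dict: "time": time; "q": joint angles; "joint_velocities": joint speeds; "joint_torque": joint torques, N m; "position": TCP position; "tool_rot": TCP orientation; "ft_force": force on the tool from outside, world axes, zero at the start; "moment": the same for the moment, N m; "grip_width": finger opening in m.
Only numpy, scipy, OpenCV 4.12 (cv2) and the standard library are available. Lean on these libraries where they do the work, as an engineer would, in place of code of your own. Each camera call takes 0.05 s, during which the arm holds its last target.

## Working session

There is one attempt and no reset: what is moved stays moved. The work goes in short steps, Python scripts to look and compute and a tool call to move; the robot and the scene stay as the last step left them, time stands still between calls to the robot, and variables do not carry over. Pictures are saved under pics/ and viewed, and the job is handed in when it is done.

Besides the shell and the picture viewer there is one more tool, called in YAML: its name, and indented under it one key for each argument. carry_out: Moves the arm, as the interface text tells. Its arguments: {"type":"object","properties":{"series":{"type":"array"},"force":{"type":"number"}},"required":["series"]}

```bash
mkdir -p pics; cat > h.py <<'E'
import numpy as np, cv2
from rig import robot
from scipy.spatial.transform import Rotation as R
def snap(n,tag):
    c=robot.camera(n); cv2.imwrite(f'pics/{tag}.png',c['pixels'][:,:,::-1]); 
    np.save(f'pics/{tag}.npy',{k:v for k,v in c.items()},allow_pickle=True); return c
def load(tag): return np.load(f'pics/{tag}.npy',allow_pickle=True).item()
def crop(tag,u0,v0,u1,v1,s,out):
    im=cv2.imread(f'pics/{tag}.png')[v0:v1,u0:u1]; im=cv2.resize(im,None,fx=s,fy=s,interpolation=cv2.INTER_CUBIC); cv2.imwrite(f'pics/{out}.png',im)
def rot(c):
    a=np.array(c['attitude'],float)
    return a if a.shape==(3,3) else R.from_quat(a).as_matrix()
def onz(c,u,v,z):
    d=rot(c)@np.array([(u-c['cx'])/c['fx'],(v-c['cy'])/c['fy'],1]); p=np.array(c['position'],float)
    return p+d*(z-p[2])/d[2]
def proj(c,P):
    q=rot(c).T@(np.array(P,float)-np.array(c['position']))
    return np.array([c['fx']*q[0]/q[2]+c['cx'],c['fy']*q[1]/q[2]+c['cy']])
def totool(P,o=None):
    o=o or robot.get_obs(); return R.from_quat(o['tool_rot']).inv().apply(np.array(P)-np.array(o['position']))*1000
E
python3 - <<'E'
from h import *
for n in ['side','top','wrist']:
    c=snap(n,n+'0'); print(n,c['fx'],c['cx'],c['cy'],c['position'],c['attitude'])
print(robot.get_obs())
E
```

```text
side 387.6877399825391 287.1095130976099 205.25372454126492 [ 0.19766487 -0.47096208  0.4650114 ] [ 0.82101786 -0.26476542  0.15112575 -0.48269033]
top 543.0670783684628 278.5800876890989 203.0292960006787 [0.38374642 0.1088619  1.24038443] [-0.70070744  0.70699916 -0.06058012  0.07410349]
wrist 307.79518763996083 277.0172009343015 207.34590236671912 [0.15097273 0.61046628 0.38410271] [0.81502351 0.56226097 0.07916767 0.11546323]
{'time': 0.15, 'q': array([ 1.02851476e+00,  5.28240983e-01,  1.43361642e+00,  9.16863603e-06,
        1.18141776e+00, -1.78485246e-01]), 'joint_velocities': array([-0.00044129, -0.00245001, -0.00486909,  0.00078834,  0.00074495,
        0.00132645]), 'joint_torque': array([ 4.52189133e-04, -4.40435135e+01, -1.76843512e+01,  6.33422239e-02,
        5.52720856e-02, -1.08377633e-04]), 'position': array([0.22202343, 0.58356575, 0.18850096]), 'tool_rot': array([ 1.80898392e-01,  9.83501431e-01, -7.85717252e-04, -3.00620932e-04]), 'ft_force': array([0.28259496, 0.02815545, 0.14562747]), 'moment': array([-0.01831251, -0.06856138, -0.02640453]), 'grip_width': 0.08731095127565142}
```

View pics/side0.png

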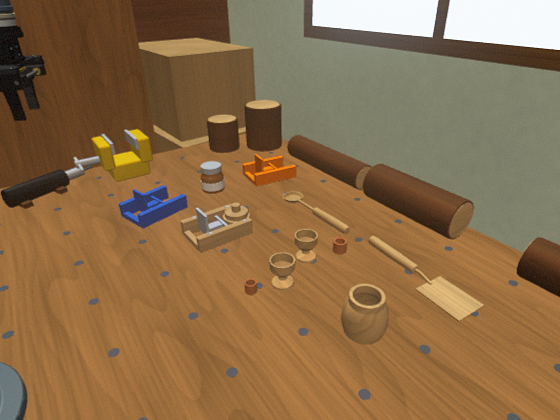

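View pics/top0.png

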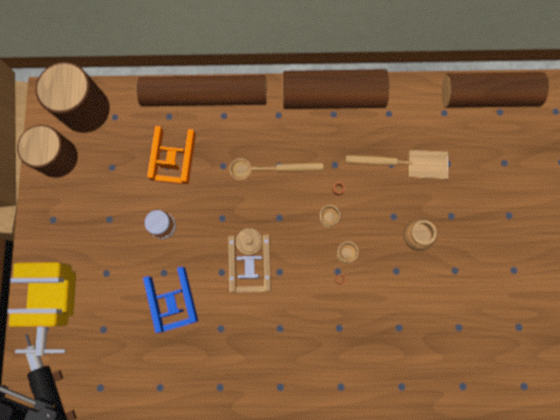

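View pics/wrist0.png

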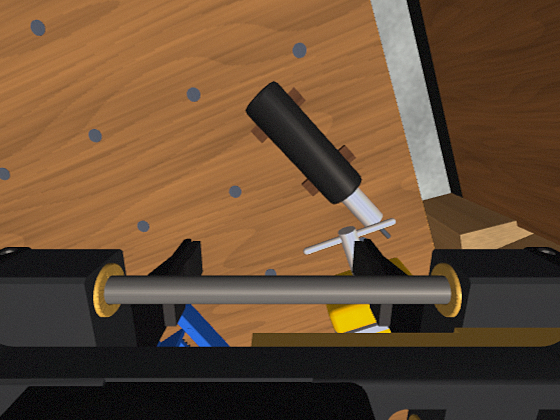

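Candidates for the dock are the wooden one with the lids (top 249,262; side 217,225), a blue one (top 170,300) and an orange one (top 171,157). The wooden one fits the description. The pot is at top (421,236). Next, close crops to check.

```bash
python3 - <<'E'
from h import *
crop('top0',210,215,290,305,8,'ctd');crop('top0',380,200,460,270,8,'ctp');crop('side0',165,190,265,255,7,'csd')
E
```

```text
(no output)
```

View pics/ctd.png

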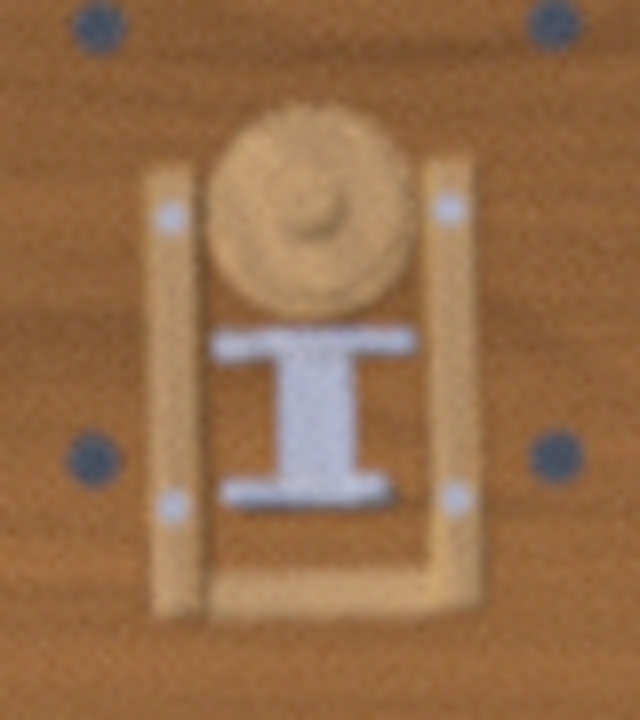

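View pics/ctp.png

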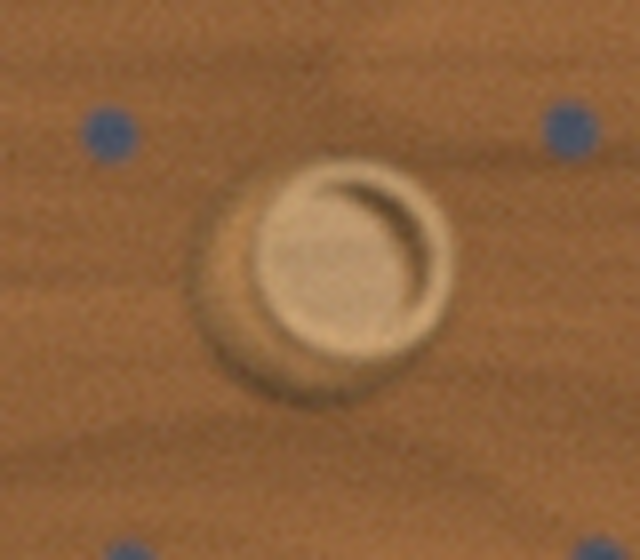

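View pics/csd.png

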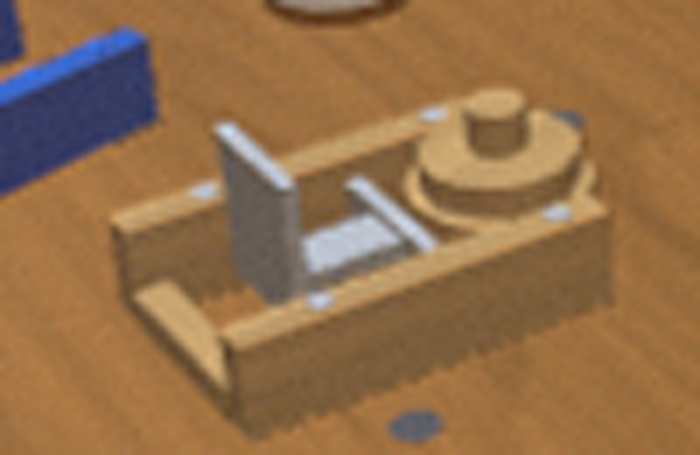

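```bash
python3 - <<'E'
from h import *
c=load('top0'); 
t=lambda u,v,z:onz(c,210+u/8,215+v/8,z)
fl,fr,rl,rr=[t(*p,.034) for p in [(147,163),(474,156),(152,615),(480,605)]]
print(fl,fr,rl,rr,'w',np.linalg.norm(fl-fr),'L',np.linalg.norm(fl-rl))
ax=(fl+fr-rl-rr)[:2];ax/=np.linalg.norm(ax);print('ax',ax,'yaw',np.degrees(np.arctan2(ax[1],ax[0])))
m=(fl+fr)/2; print('origin from cheeks',m[:2]-ax*.015, 'rear', ((rl+rr)/2)[:2]+ax*.11)
print('flange',t(312,210,.028),'tabtop',t(305,492,.065),'screws',[t(*p,.034)[:2] for p in [(172,217),(450,210),(173,507),(457,499)]])
p=lambda u,v,z:onz(c,380+u/8,200+v/8,z)
print('pot',p(354,258,.07))
for n,u,v in [('ga',330,216),('gb',348,252),('drA',338,188),('drB',340,280),('jar',158,223),('spoonend',322,166),('spatl',347,160),('spoonhead',240,169)]: print(n,onz(c,u,v,.03))
cs=load('side0'); P=p(354,258,.07); print('pot side',proj(cs,P), 'lid',proj(cs,t(312,210,.028)))
E
```

```text
[0.54423486 0.24427652 0.034     ] [0.5453216  0.15260959 0.034     ] [0.41918693 0.24158494 0.034     ] [0.42121056 0.15143126 0.034     ] w 0.0916733795291586 L 0.12507689080021056
ax [0.9998794 0.01553  ] yaw 0.8898392344650876
origin from cheeks [0.52978004 0.19821011] rear [0.53018548 0.1982164 ]
flange [0.53129592 0.19839119 0.028     ] tabtop [0.4506174  0.19729194 0.065     ] screws [array([0.52896983, 0.23711591]), array([0.5302014 , 0.15937102]), array([0.44856988, 0.23608166]), array([0.45012327, 0.15765861])]
pot [ 0.54214877 -0.18386305  0.07      ]
ga [0.58655869 0.01549575 0.03      ]
gb [ 0.50492378 -0.02247269  0.03      ]
drA [ 0.65100585 -0.00430553  0.03      ]
drB [ 0.44329374 -0.00294575  0.03      ]
jar [0.57453002 0.40470693 0.03      ]
spoonend [0.7031536  0.03093354 0.03      ]
spatl [ 0.71668483 -0.02678827  0.03      ]
spoonhead [0.69834727 0.21953466 0.03      ]
pot side [366.3351129  294.95776066] lid [235.72017267 214.90416251]
```

```bash
python3 - <<'E'
from h import *
crop('side0',325,270,405,350,8,'csp')
E
```

```text
(no output)
```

View pics/csp.png

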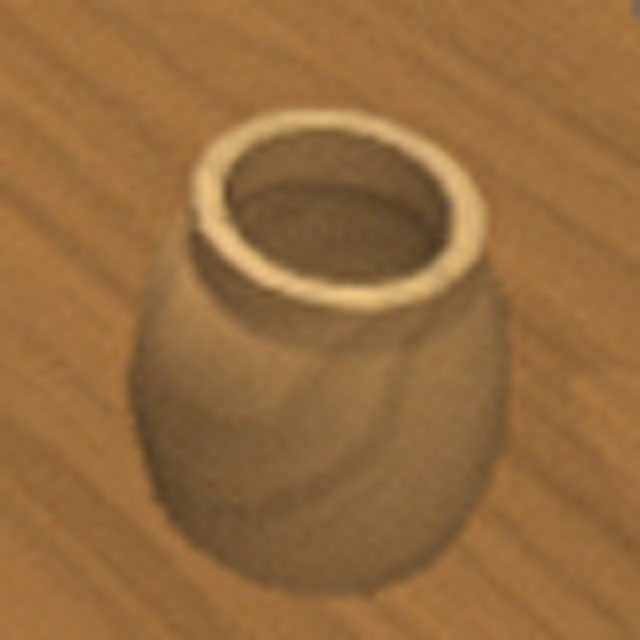

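```bash
cat >> h.py <<'E'
def plan(P,yaw_y=None):
    """tool-frame shift mm & rotvec deg to world P, tool down with tool y at world angle yaw_y deg"""
    o=robot.get_obs(); r0=R.from_quat(o['tool_rot']); s=totool(P,o)
    if yaw_y is None: rv=np.zeros(3)
    else:
        a=np.radians(yaw_y); y=np.array([np.cos(a),np.sin(a),0]); z=np.array([0,0,-1.]); x=np.cross(y,z)
        rv=(r0.inv()*R.from_matrix(np.c_[x,y,z])).as_rotvec(degrees=True)
    print('pos',o['position'].round(4),'shift',s.round(1),'rot',rv.round(1),'t',o['time'],'w',round(o['grip_width'],4),'F',o['ft_force'].round(1)); 
E
python3 -c "
from h import *
plan([.415,.197,.15],90.9)"
```

```text
pos [0.222  0.5836 0.1885] shift [-317.9 -292.5   38.9] rot [ -0.1  -0.  -21.7] t 0.15 w 0.0873 F [0.3 0.  0.1]
```

carry_out:
  series:
    - [-60, -55, 0, 0, 0, -8, -1]
    - [-120, -110, 0, 0, 0, -16, -1]
    - [-180, -165, 10, 0, 0, -21.7, -1]
    - [-240, -220, 25, 0, 0, -21.7, -1]
    - [-290, -265, 39, 0, 0, -21.7, -1]
    - [-318, -292.5, 39, 0, 0, -21.7, -1]
    - [-318, -292.5, 39, 0, 0, -21.7, -1]
    - [-318, -292.5, 39, 0, 0, -21.7, -1]
  force: 20

```text
time: 1.15
position: [0.4171, 0.1936, 0.1495]
tool_rot: [-0.004, 1.0, -0.001, -0.0]
ft_force: [-0.0, 0.3, 0.6]
grip_width: 0.0152
```

```bash
python3 -c "
from h import *
snap('wrist','w1');c=snap('side','s1')
plan([.428,.198,.045],90.9)"
```

```text
pos [0.415  0.1966 0.1497] shift [-13.2   1.4 104.7] rot [-0.1 -0.1 -0.2] t 1.25 w 0.0072 F [-0.8  1.1  0.5]
```

View pics/w1.png

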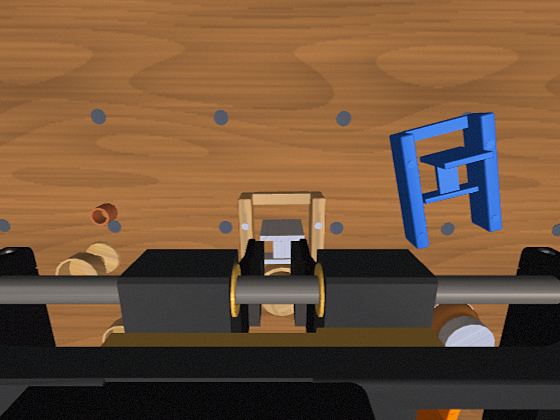

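View pics/s1.png

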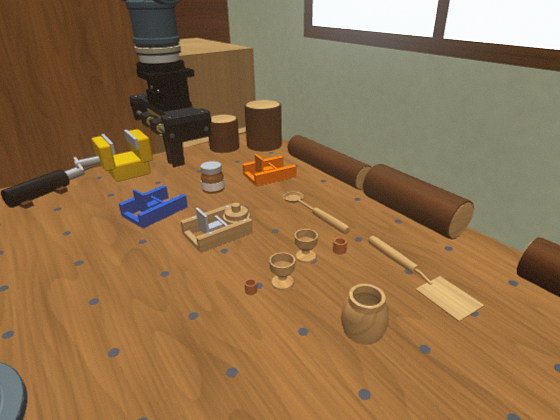

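The wrist view shows the fingers centred over the wooden dock's channel (about 280,240), with the blue look-alike well to the right at (450,180). Descending behind the tab.

carry_out:
  series:
    - [-10, 1.5, 50, 0, 0, 0, -1]
    - [-10, 1.5, 90, 0, 0, 0, -1]
    - [-10, 1.5, 105, 0, 0, 0, -1]
    - [-10, 1.5, 105, 0, 0, 0, -1]

```text
time: 1.75
position: [0.4229, 0.1994, 0.0437]
tool_rot: [-0.008, 1.0, -0.001, -0.003]
ft_force: [0.5, 0.2, 0.4]
grip_width: 0.0002
```

```bash
python3 -c "
from h import *
plan([.45,.1985,.045],90.9)
snap('side','s2');crop('side2'.replace('side','s'),160,110,300,250,5,'s2c')"
```

```text
pos [0.4229 0.1994 0.0437] shift [-27.1  -1.3  -1.4] rot [-0.1 -0.3 -0. ] t 1.75 w 0.0002 F [0.5 0.2 0.4]
```

View pics/s2c.png

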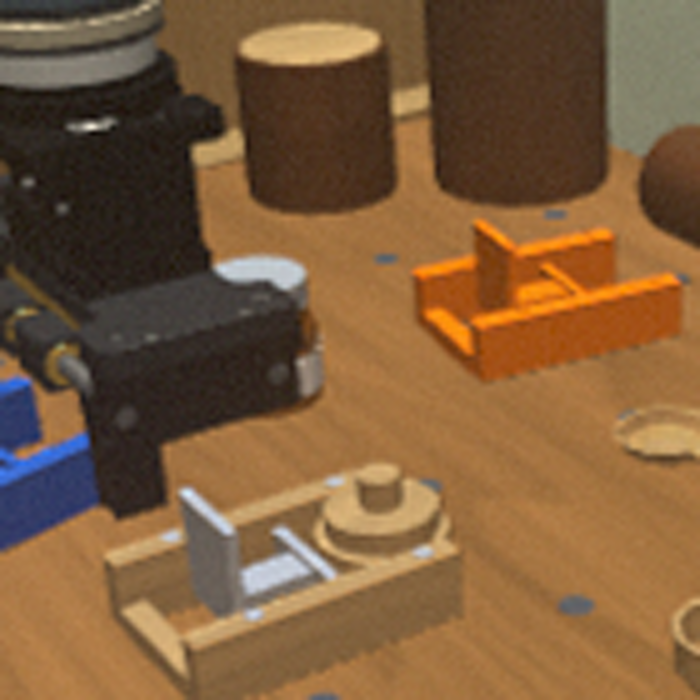

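```bash
python3 -c "
from h import *
c=load('s2')
for P in [(.4229,.1994,.0437),(.449,.198,.065),(.415,.198,.034),(.4229,.1994,.12)]: print(P,(proj(c,P)-[160,110])*5)"
```

```text
(0.4229, 0.1994, 0.0437) [142.38152313 570.12088759]
(0.449, 0.198, 0.065) [196.62376155 507.84067128]
(0.415, 0.198, 0.034) [128.73691245 597.63947943]
(0.4229, 0.1994, 0.12) [116.74149013 404.82094481]
```

```bash
python3 -c "
from h import *
plan([.45,.1985,.045],90.9)
snap('side','s3');crop('s3',160,110,300,250,5,'s3c')
snap('wrist','w3')
plan([.45,.1985,.045],90.9)"
```

```text
pos [0.4239 0.1994 0.0446] shift [-26.1  -1.3  -0.5] rot [-0.1 -0.2 -0. ] t 1.8 w 0.0006 F [ 0.  -0.2  0.8]
pos [0.425  0.1991 0.0455] shift [-25.   -1.    0.5] rot [-0.  -0.  -0.1] t 1.9 w 0.0005 F [ 0.7 -0.1 -0.7]
```

View pics/s3c.png

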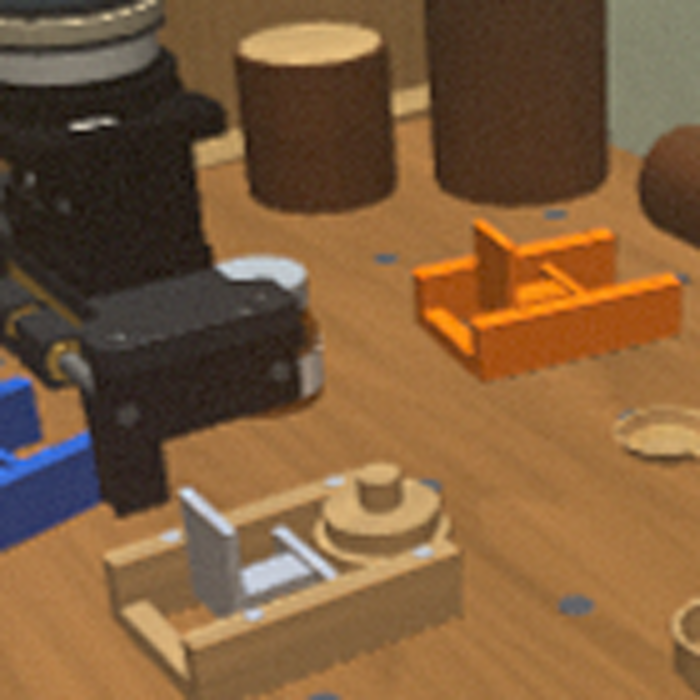

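View pics/w3.png

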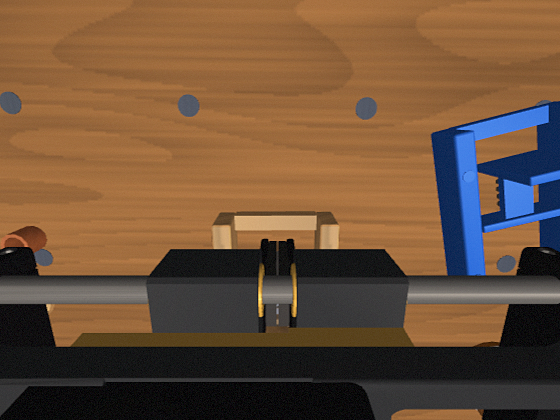

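```bash
python3 -c "
from h import *
c=load('s1')
for P in [(.415,.1966,.1497),(.222,.584,.1885)]: print(P,proj(c,P))
for P in [(.4245,.1994,z) for z in (.045,.055,.065,.075)]: print(P,(proj(c,P)-[160,110])*5)
crop('s1',140,100,240,200,7,'s1c')
crop('w3',180,200,380,350,4,'w3c')
snap('top','t3');crop('t3',200,210,300,310,7,'t3c')
"
```

```text
(0.415, 0.1966, 0.1497) [177.83689128 178.75002587]
(0.222, 0.584, 0.1885) [ 32.38474788 127.11297475]
(0.4245, 0.1994, 0.045) [145.63178388 566.21785315]
(0.4245, 0.1994, 0.055) [142.42946717 545.41945117]
(0.4245, 0.1994, 0.065) [139.18742369 524.36303176]
(0.4245, 0.1994, 0.075) [135.90490956 503.04376363]
```

View pics/s1c.png

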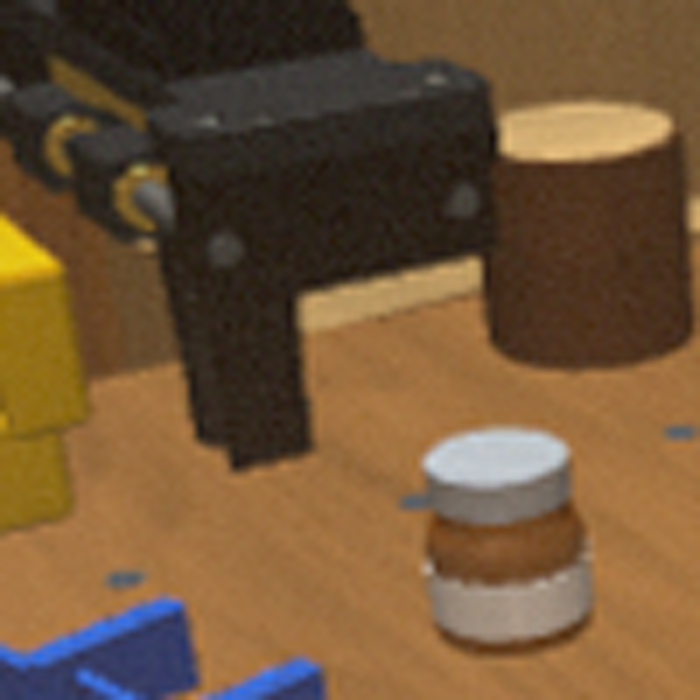

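View pics/w3c.png

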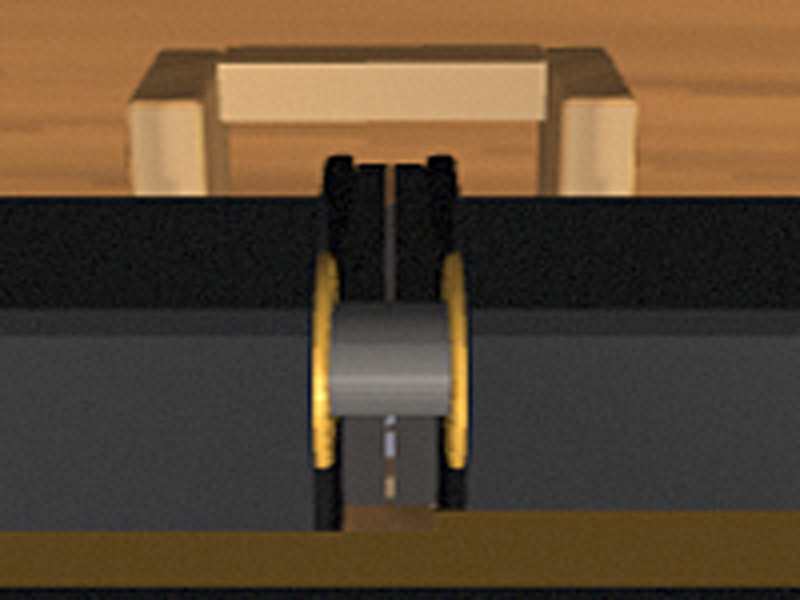

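View pics/t3c.png

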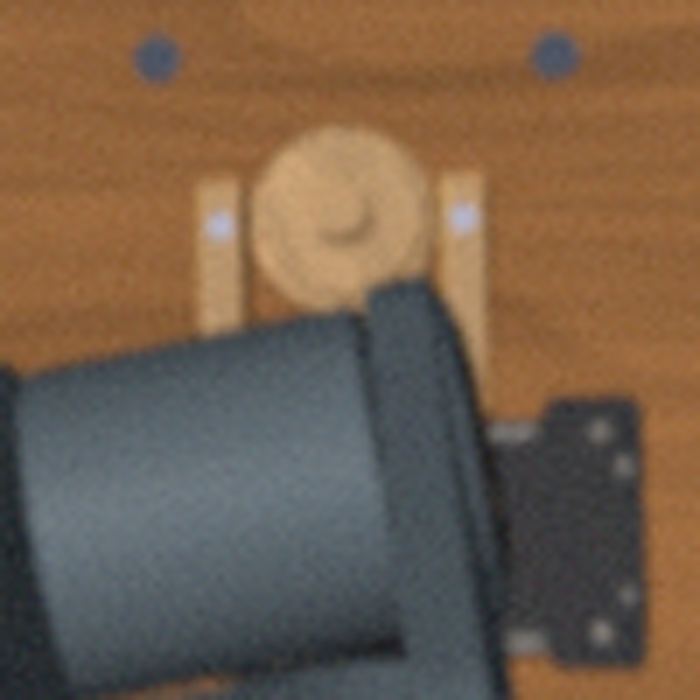

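```bash
python3 -c "
from h import *
c=load('w3');print(c['position'],rot(c).round(3))
for d in (0,.019,.028,.05,.07):
  for x in (-.011,.011): print(d,x,proj(c,(.4245+x,.1992,.045+d)))
c=load('w1')
print('w1 lid etc', proj(c,(.449,.198,.065)), proj(c,(.421,.1505,.034)),proj(c,(.419,.2416,.034)))
c=load('wrist0'); o=(.222,.5836,.1885)
for d in (0,.03):
  for s in (-.0437,.0437): print(proj(c,(o[0]+.356*s,o[1]+.934*s,o[2]+d)))
"
```

```text
[0.34866126 0.19791072 0.24093221] [[-0.015  0.961  0.277]
 [ 1.     0.015  0.004]
 [ 0.     0.277 -0.961]]
0 -0.011 [277.40034856 219.4431041 ]
0 0.011 [276.89706358 249.74136355]
0.019 -0.011 [277.44258193 229.22678192]
0.019 0.011 [276.89061934 262.06887153]
0.028 -0.011 [277.46558899 234.55654031]
0.028 0.011 [276.88712381 268.75564372]
0.05 -0.011 [277.53242001 250.03844891]
0.05 0.011 [276.87702961 288.06535118]
0.07 -0.011 [277.61082165 268.2007797 ]
0.07 0.011 [276.86529961 310.50424734]
w1 lid etc [281.54364202 234.16130889] [235.96011187 197.93317169] [323.35097568 196.79754594]
[213.08827445 234.85554398]
[341.75141077 235.01783012]
[202.82092597 253.46364587]
[352.06858343 253.6561818 ]
```

The side and wrist views both show the visible fingertips about 28 mm higher than the reported TCP (side: tip seen at crop y=510, predicted 570). A gentle push will show where the tip really is: contact with the tab means the fingers are lower than they look.

carry_out:
  series:
    - [-6, -1, 0, 0, 0, 0, -1]
    - [-12, -1, 0, 0, 0, 0, -1]
    - [-17, -1, 0, 0, 0, 0, -1]
    - [-22, -1, 0, 0, 0, 0, -1]
    - [-26, -1, 0, 0, 0, 0, -1]
    - [-26, -1, 0, 0, 0, 0, -1]

```text
time: 2.7
position: [0.4517, 0.1983, 0.0456]
tool_rot: [-0.007, 1.0, -0.0, 0.0]
ft_force: [1.0, 0.1, 0.6]
grip_width: 0.0002
```

```bash
python3 -c "
from h import *
plan([.45,.1985,.045],90.9)
snap('side','s4');crop('s4',160,110,300,250,5,'s4c')
plan([.45,.1985,.045],90.9)"
```

```text
pos [0.4517 0.1983 0.0456] shift [1.7 0.3 0.6] rot [-0.   0.  -0.1] t 2.7 w 0.0002 F [1.  0.1 0.6]
pos [0.4513 0.1982 0.0455] shift [1.3 0.3 0.5] rot [-0.  -0.  -0.1] t 2.75 w 0.0005 F [0.1 0.  0.6]
```

View pics/s4c.png

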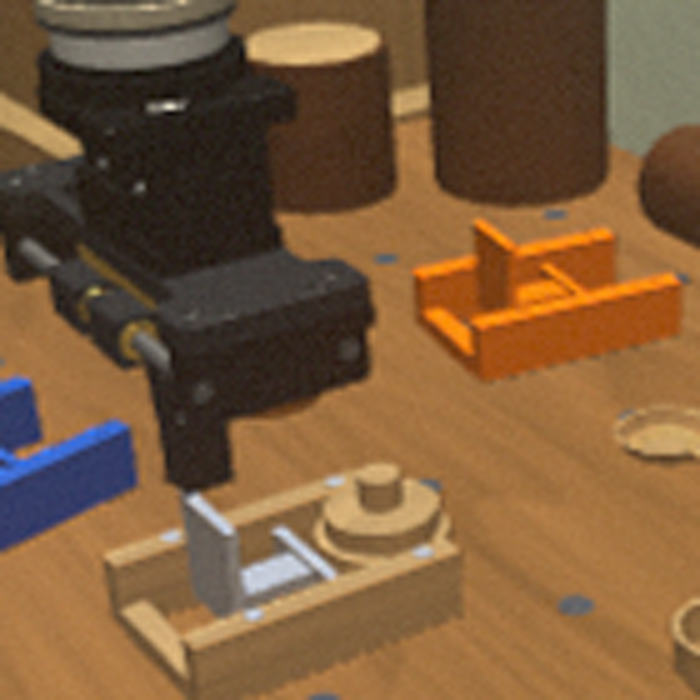

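Moving forward met no force, and the finger is visibly above the tab (tip at crop 200,480). So the real tips end about 28 mm short of the reported TCP. Backing off, going lower, then pushing.

carry_out:
  series:
    - [14, 0, 0, 0, 0, 0, -1]
    - [28, 0, 0, 0, 0, 0, -1]
    - [28, 0, 0, 0, 0, 0, -1]
    - [28, 0, 13, 0, 0, 0, -1]
    - [28, 0, 25, 0, 0, 0, -1]
    - [28, 0, 25, 0, 0, 0, -1]

```text
time: 3.5
position: [0.4226, 0.1976, 0.0192]
tool_rot: [-0.007, 1.0, -0.001, -0.001]
ft_force: [-0.1, -0.6, 0.5]
grip_width: 0.0006
```

```bash
python3 -c "
from h import *
plan([.45,.1985,.020],90.9)
c=snap('side','s5');crop('s5',160,110,300,250,5,'s5c')
for z in (0,.02,.025,.03,.035): print(z,(proj(c,(.423,.1985,.02+z))-[160,110])*5)
plan([.45,.1985,.020],90.9)"
```

```text
pos [0.4226 0.1976 0.0192] shift [-27.4   0.6  -0.9] rot [-0.1 -0.2 -0.1] t 3.5 w 0.0006 F [-0.1 -0.6  0.5]
0 [150.95864699 619.2493429 ]
0.02 [144.66677422 578.61049132]
0.025 [143.06967053 568.29488858]
0.03 [141.46273433 557.91577824]
0.035 [139.84587454 547.472572  ]
pos [0.4229 0.1976 0.0196] shift [-27.1   0.5  -0.4] rot [-0.1 -0.1 -0.1] t 3.55 w 0.0003 F [-0.3 -0.8 -0.4]
```

View pics/s5c.png

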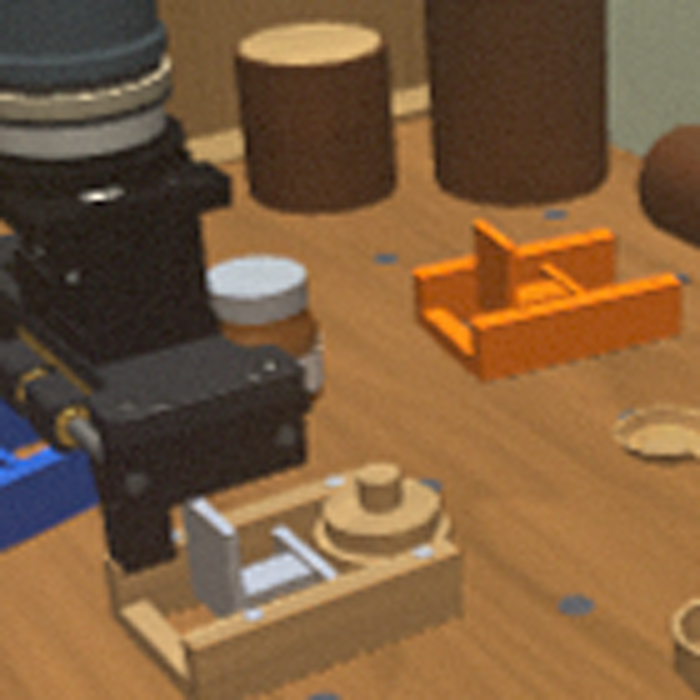

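Tip is now at about 0.048 m real height, behind the tab (crop 140,568). Pushing slowly.

carry_out:
  series:
    - [-8, 0, 3, 0, 0, 0, -1]
    - [-15, 0, 3, 0, 0, 0, -1]
    - [-20, 0, 3, 0, 0, 0, -1]
    - [-25, 0, 3, 0, 0, 0, -1]
    - [-30, 0, 3, 0, 0, 0, -1]
    - [-35, 0, 3, 0, 0, 0, -1]
    - [-40, 0, 3, 0, 0, 0, -1]
    - [-45, 0, 3, 0, 0, 0, -1]

```text
time: 4.55
position: [0.4676, 0.1984, 0.0165]
tool_rot: [-0.007, 1.0, -0.0, -0.002]
ft_force: [-5.0, 3.1, 1.5]
grip_width: 0.0006
```

```bash
python3 -c "
from h import *
snap('side','s6');crop('s6',160,110,300,250,5,'s6c')
plan([.50,.1985,.018],90.9)"
```

```text
pos [0.4688 0.1984 0.0165] shift [-31.2  -0.4  -1.5] rot [-0.  -0.1 -0.1] t 4.6 w 0.0003 F [-3.6  2.6 -0.5]
```

View pics/s6c.png

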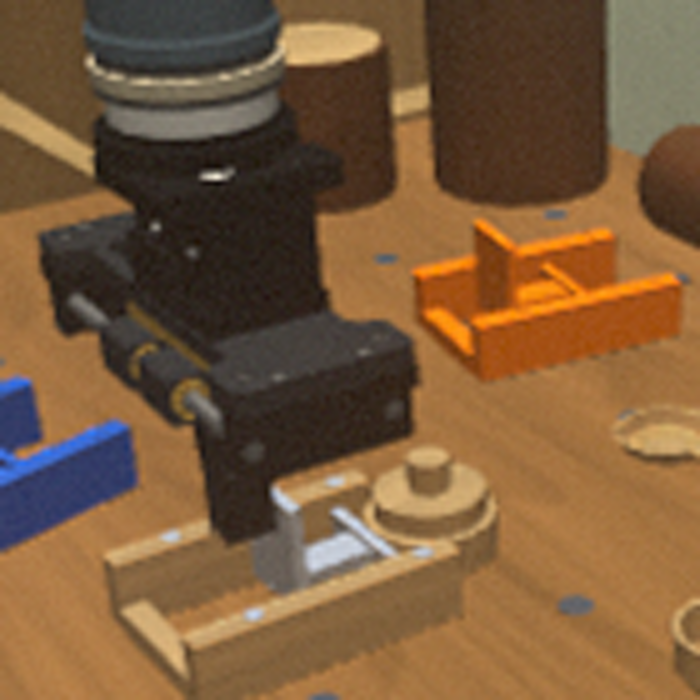

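The slide is moving and the pair is coming out nested. Continuing.

carry_out:
  series:
    - [-5, 0, 0, 0, 0, 0, -1]
    - [-10, 0, 0, 0, 0, 0, -1]
    - [-15, 0, 0, 0, 0, 0, -1]
    - [-20, 0, 0, 0, 0, 0, -1]
    - [-25, 0, 0, 0, 0, 0, -1]
    - [-30, 0, 0, 0, 0, 0, -1]
    - [-32, 0, 0, 0, 0, 0, -1]

```text
time: 5.48
position: [0.4995, 0.199, 0.0164]
tool_rot: [-0.007, 1.0, -0.0, -0.002]
ft_force: [-7.2, 2.1, 2.7]
grip_width: 0.0002
```

carry_out:
  series:
    - [-1.5, 0, 0, 0, 0, 0, -1]
    - [-3, 0, 0, 0, 0, 0, -1]

```text
time: 5.72
position: [0.5007, 0.1989, 0.0164]
tool_rot: [-0.007, 1.0, -0.001, -0.004]
ft_force: [-6.7, 2.3, 3.7]
grip_width: 0.0001
```

```bash
python3 -c "
from h import *
plan([.50,.1985,.018],90.9)
snap('side','s7');crop('s7',160,110,300,250,5,'s7c')
snap('top','t7');crop('t7',200,190,300,290,7,'t7c')
plan([.50,.1985,.018],90.9)"
```

```text
pos [0.5007 0.1989 0.0164] shift [ 0.7 -0.4 -1.6] rot [-0.1 -0.5 -0.1] t 5.725 w 0.0001 F [-6.7  2.3  3.7]
pos [0.501  0.199  0.0164] shift [ 1.  -0.5 -1.6] rot [-0.1 -0.4 -0.1] t 5.825 w 0.0005 F [-6.   1.9  2.3]
```

View pics/s7c.png

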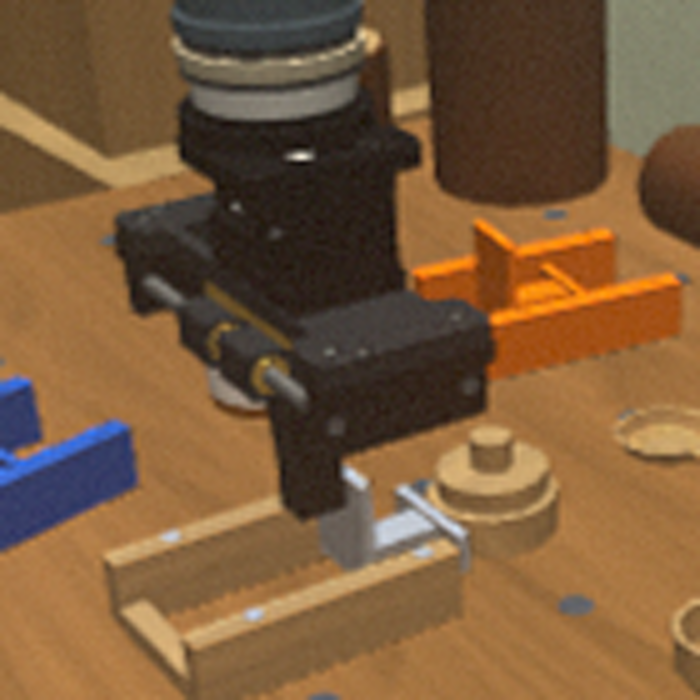

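View pics/t7c.png

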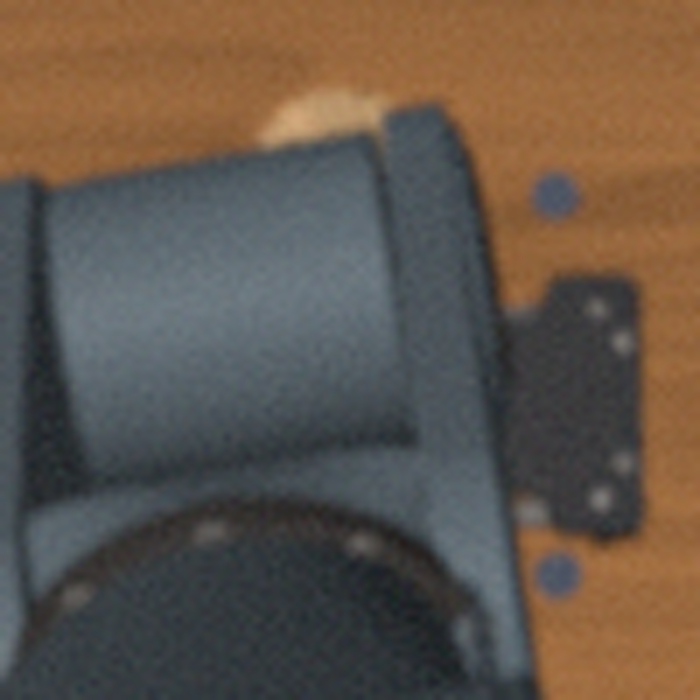

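```bash
python3 -c "
from h import *
c=load('s7')
a=onz(c,165+297/7,190+190/7,.065);b=onz(c,160+372/5,110+490/5,.065);print(a,b,b-a)
# knob top centre
k0=onz(c,165+497/7,190+101/7,.056);k1=onz(c,160+491/5,110+438/5,.056);print(k0,k1,k1-k0)
for x in (.585,.59,.595): print((proj(c,(x,.199,.056))-[160,110])*5)
"
```

```text
[0.45280256 0.16758878 0.065     ] [0.51460314 0.16833114 0.065     ] [0.06180058 0.00074235 0.        ]
[0.5321516  0.19453419 0.056     ] [0.58771735 0.19279726 0.056     ] [ 0.05556575 -0.00173693  0.        ]
[478.58525961 434.4496239 ]
[488.0574044  431.36955381]
[497.47515872 428.30716994]
```

Slide reads about 62 mm and the lids about 56 mm. I'll nudge it to the stop.

carry_out:
  series:
    - [-2, 0, 0, 0, 0, 0, -1]
    - [-4, 0, 0, 0, 0, 0, -1]
    - [-4, 0, 0, 0, 0, 0, -1]

```text
time: 6.2
position: [0.5034, 0.1989, 0.0164]
tool_rot: [-0.007, 1.0, -0.001, -0.005]
ft_force: [-6.7, 2.1, 3.4]
grip_width: 0.0005
```

carry_out:
  series:
    - [-2, 0, 0, 0, 0, 0, -1]
    - [-3, 0, 0, 0, 0, 0, -1]
    - [-3, 0, 0, 0, 0, 0, -1]

```text
time: 6.58
position: [0.5032, 0.1988, 0.0163]
tool_rot: [-0.007, 1.0, -0.001, -0.009]
ft_force: [-7.9, 2.1, 5.0]
grip_width: 0.0003
```

```bash
python3 -c "
from h import *
plan([.50,.1985,.018],90.9)
snap('side','s8');crop('s8',160,110,300,250,5,'s8c')"
```

```text
pos [0.5032 0.1988 0.0163] shift [ 3.2 -0.3 -1.7] rot [-0.1 -1.  -0.1] t 6.575 w 0.0003 F [-7.9  2.1  5. ]
```

View pics/s8c.png

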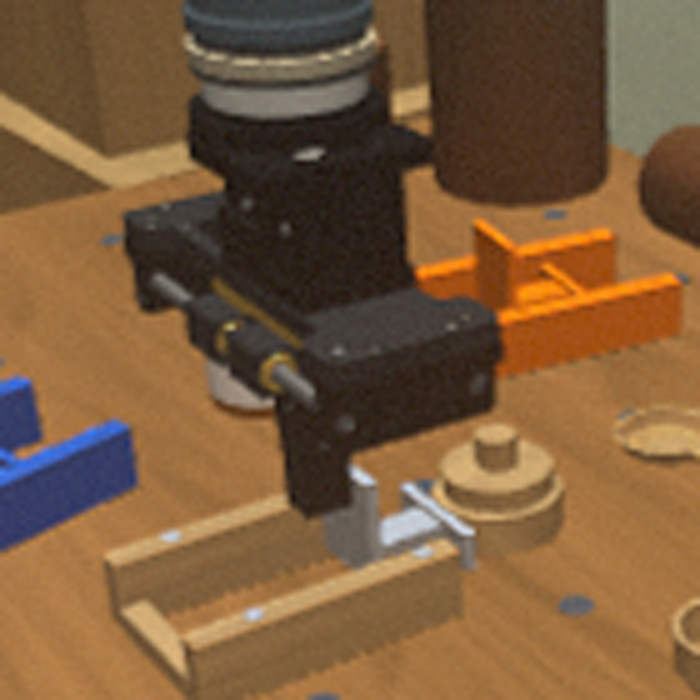

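Position has stalled at x=0.5032 while the target went further, so the slide is at its stop. The pair is out and nested. Backing off, then lifting and opening.

carry_out:
  series:
    - [10, 0, 0, 0, 0, 0, -1]
    - [22, 0, 0, 0, 0, 0, -1]
    - [36, 0, 0, 0, 0, 0, -1]
    - [52, 0, 0, 0, 0, 0, -1]
    - [72, 0, 0, 0, 0, 0, -1]
    - [88, 0, -20, 0, 0, 0, -1]
    - [88, 0, -80, 0, 0, 0, -1]
    - [88, 0, -130, 0, 0, 0, 1]

```text
time: 7.62
position: [0.4191, 0.1981, 0.15]
tool_rot: [-0.007, 1.0, -0.001, -0.006]
ft_force: [0.8, -0.1, -0.8]
grip_width: 0.0047
```

```bash
python3 -c "
from h import *
snap('side','s9');crop('s9',160,110,300,250,5,'s9c')
snap('top','t9');crop('t9',200,190,300,290,7,'t9c')
snap('wrist','w9')
plan([.50,.1985,.018],90.9)"
```

```text
pos [0.4212 0.1986 0.1509] shift [-79.5  -1.1 132.4] rot [-0.  -0.3 -0.1] t 7.775 w 0.0149 F [-0.3 -0.4 -0.6]
```

View pics/s9c.png

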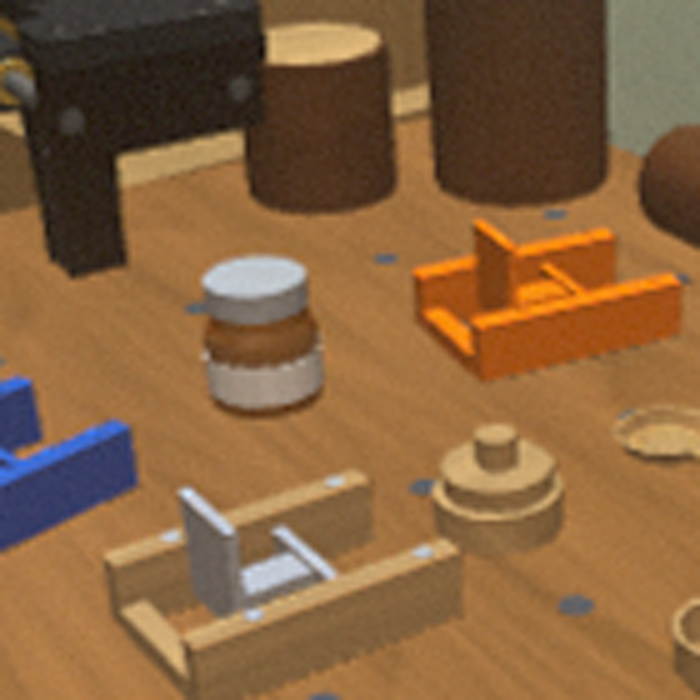

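View pics/t9c.png

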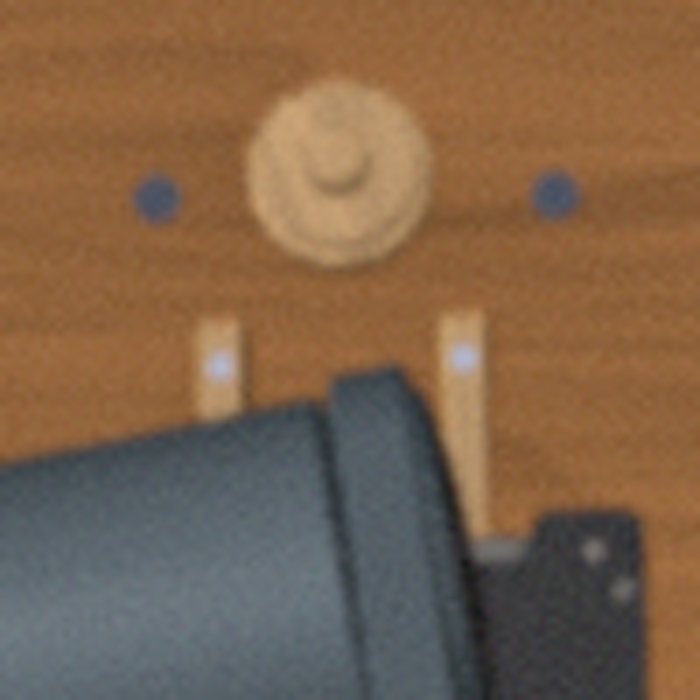

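View pics/w9.png

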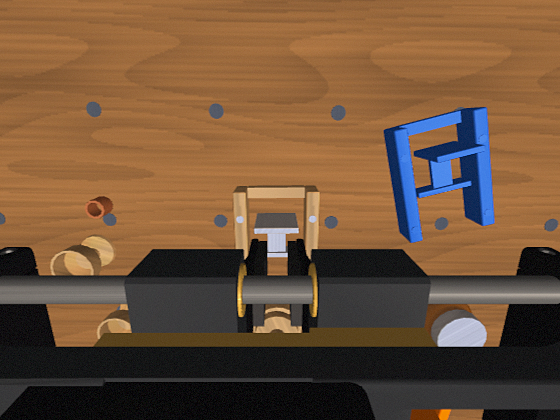

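```bash
python3 -c "
from h import *
c=load('t9')
f=onz(c,200+340/7,190+174/7,.028); print('flange',f, 'knob',onz(c,200+340/7,190+155/7,.056))
s=load('s9'); print('flange in side',(proj(s,f)-[160,110])*5,(proj(s,f+[0,0,.028])-[160,110])*5)
g=onz(s,160+499/5,110+481/5,.028);print(g)
plan([f[0],f[1],.12],90.9)"
```

```text
flange [0.59143394 0.19956247 0.028     ] knob [0.59274072 0.1974888  0.056     ]
flange in side [492.79715197 483.97331915] [490.10730332 430.02022083]
[0.59520938 0.2002432  0.028     ]
pos [0.4212 0.1986 0.1509] shift [-170.4   -1.3   29.9] rot [-0.  -0.3 -0.1] t 7.775 w 0.0149 F [-0.3 -0.4 -0.6]
```

carry_out:
  series:
    - [-50, -1, 0, 0, 0, 0, 1]
    - [-110, -1, 0, 0, 0, 0, 1]
    - [-160, -1, 10, 0, 0, 0, 1]
    - [-172, -1, 30, 0, -0.3, 0, 1]
    - [-172, -1, 50, 0, -0.3, 0, 1]
    - [-172, -1, 60, 0, -0.3, 0, 1]
    - [-172, -1, 60, 0, -0.3, 0, 1]

```text
time: 8.65
position: [0.591, 0.1997, 0.0883]
tool_rot: [-0.007, 1.0, -0.0, -0.002]
ft_force: [-0.1, -1.0, 0.3]
grip_width: 0.0828
```

```bash
python3 -c "
from h import *
snap('side','s10');crop('s10',190,110,330,250,5,'s10c')
snap('wrist','w10')
plan([.593,.1993,-.018],90.9)"
```

```text
pos [0.5927 0.2    0.0901] shift [ -0.2  -0.7 108.1] rot [-0.   0.  -0.1] t 8.75 w 0.0854 F [ 0.3 -0.2  0.3]
```

View pics/s10c.png

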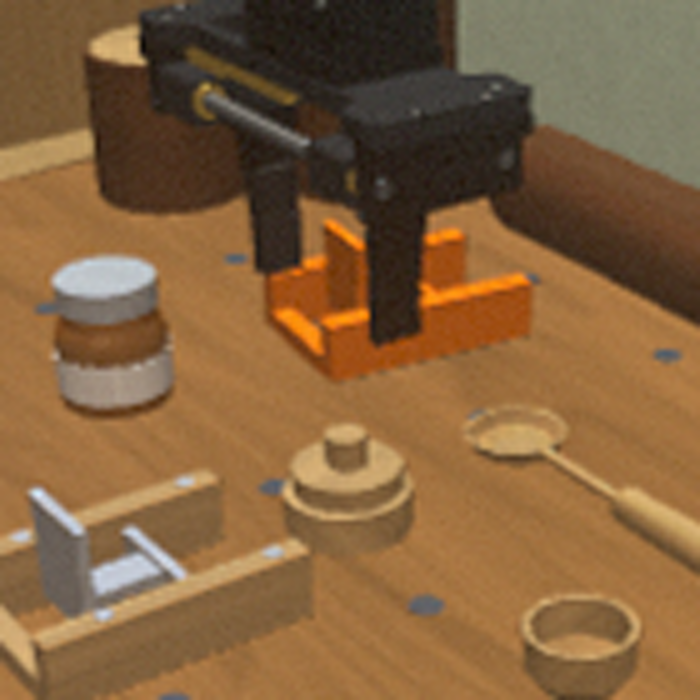

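View pics/w10.png

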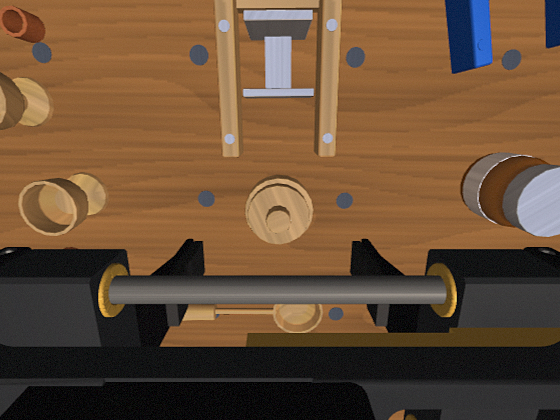

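```bash
python3 -c "
from h import *
c=load('w10'); crop('w10',230,160,330,260,7,'w10c')
for x in (.589,.593,.597): print(proj(c,(x,.1995,.028)),proj(c,(x,.1995,.056)))
"
```

```text
[276.74193277 206.09591468] [276.74141891 215.87393896]
[276.67773322 210.50812237] [276.67006967 220.73288438]
[276.6140608 214.8841031] [276.59937121 225.54751067]
```

View pics/w10c.png

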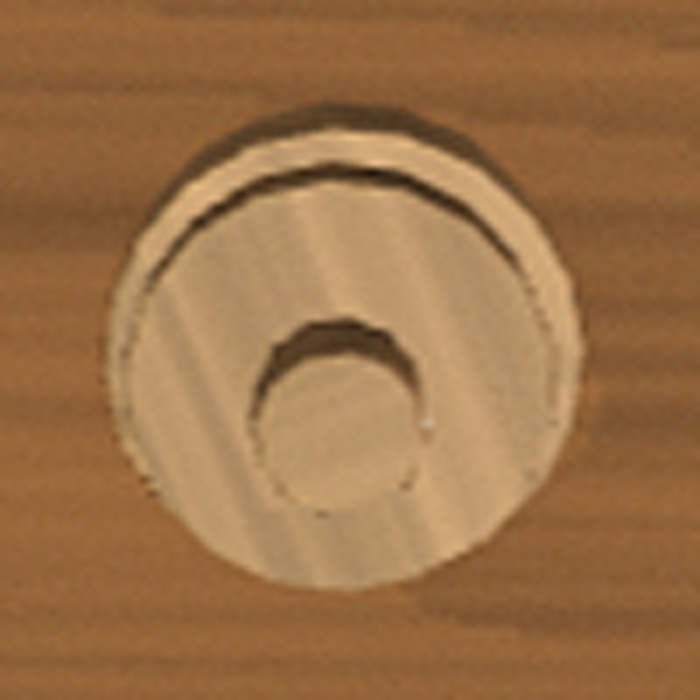

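The wrist view puts the flange centre at about (279,210), so x=0.593 and y about 1.5–2 mm to +y of the gripper centre. Correcting and descending, then probing height.

carry_out:
  series:
    - [0, 1.5, 30, 0, 0, 0, 1]
    - [0, 1.5, 60, 0, 0, 0, 1]
    - [0, 1.5, 90, 0, 0, 0, 1]
    - [0, 1.5, 105, 0, 0, 0, 1]
    - [0, 1.5, 105, 0, 0, 0, 1]
    - [0, 1.5, 105, 0, 0, 0, 1]

```text
time: 9.5
position: [0.5939, 0.2017, -0.0136]
tool_rot: [-0.007, 1.0, 0.0, 0.001]
ft_force: [0.7, 0.3, -0.5]
grip_width: 0.087
```

```bash
python3 -c "
from h import *
snap('side','s11');crop('s11',190,110,330,250,5,'s11c')
plan([.593,.2015,-.022],90.9)"
```

```text
pos [ 0.594   0.2017 -0.0134] shift [ 1.  -0.2  8.6] rot [ 0.   0.2 -0.1] t 9.55 w 0.0869 F [ 0.6 -0.1  0.3]
```

View pics/s11c.png

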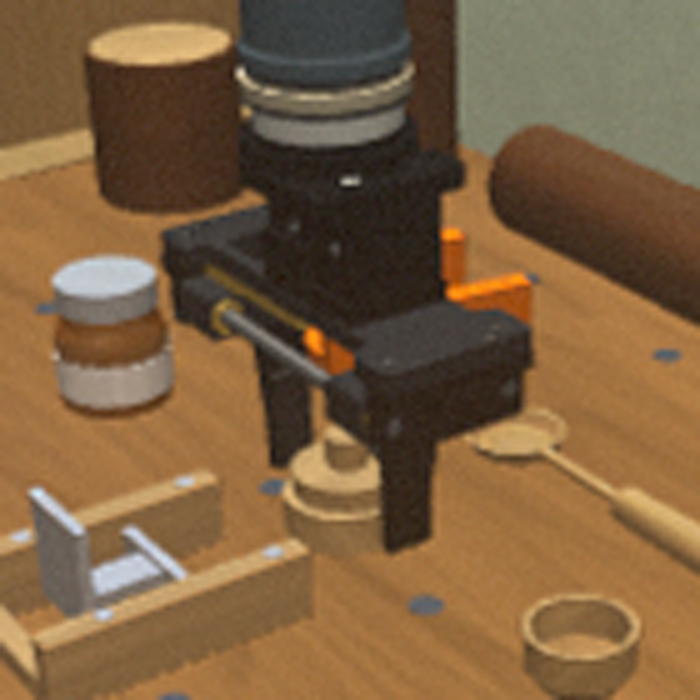

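```bash
python3 -c "
from h import *
c=load('s11')
for y in (.158,.143):
  for z in (0,.01,.02): print(y,z,(proj(c,(.585,y,z))-[190,110])*5,(proj(c,(.604,y,z))-[190,110])*5)
"
```

```text
0.158 0 [382.19669619 579.15135052] [417.39564892 565.94211588]
0.158 0.01 [381.44680386 560.18801571] [416.85038957 547.11248166]
0.158 0.02 [380.68840127 541.00947289] [416.29901034 528.07150717]
0.143 0 [400.55037812 593.75018497] [435.98004967 580.21778476]
0.143 0.01 [399.89596107 574.63313463] [435.53304227 561.23596463]
0.143 0.02 [399.23402388 555.29640347] [435.08095535 542.03844669]
```

carry_out:
  series:
    - [0, 0, 4, 0, 0, 0, 1]
    - [0, 0, 8, 0, 0, 0, 1]
    - [0, 0, 10, 0, 0, 0, 1]
    - [0, 0, 10, 0, 0, 0, 1]

```text
time: 10.05
position: [0.5937, 0.2017, -0.0238]
tool_rot: [-0.007, 1.0, 0.0, 0.001]
ft_force: [0.3, 0.6, 0.4]
grip_width: 0.0872
```

```bash
python3 -c "
from h import *
snap('side','s12');crop('s12',220,150,320,250,7,'s12c')
plan([.593,.2015,-.022],90.9)"
```

```text
pos [ 0.5939  0.2017 -0.0236] shift [ 0.9 -0.2 -1.6] rot [ 0.   0.2 -0.1] t 10.1 w 0.0871 F [-0.1  0.7  1.7]
```

View pics/s12c.png

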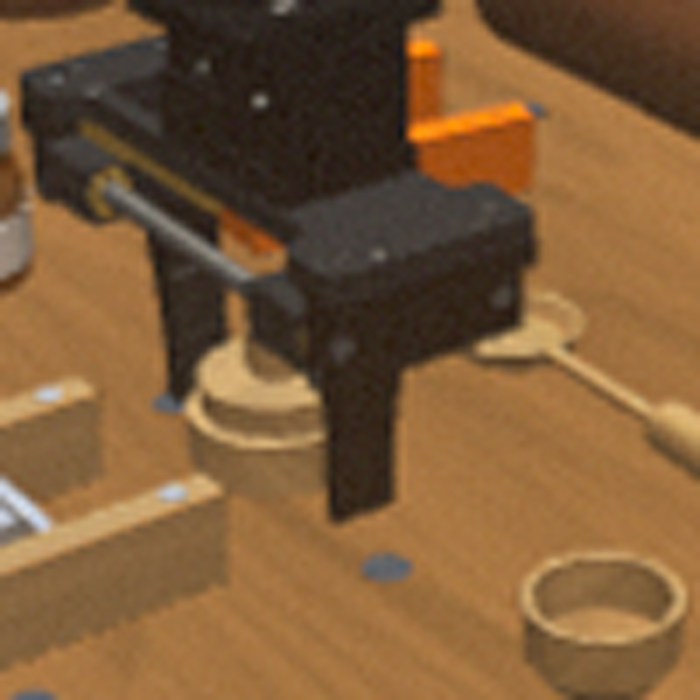

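carry_out:
  series:
    - [0, 0, 0, 0, 0, 0, 0.45]
    - [0, 0, 0, 0, 0, 0, 0.45]
    - [0, 0, 0, 0, 0, 0, 0.3]
    - [0, 0, 0, 0, 0, 0, 0.2]
    - [0, 0, 0, 0, 0, 0, 0]
    - [0, 0, 0, 0, 0, 0, -1]
    - [0, 0, 0, 0, 0, 0, -1]
    - [0, 0, 0, 0, 0, 0, -1]
  force: 20

```text
time: 11.1
position: [0.5939, 0.2017, -0.0236]
tool_rot: [-0.007, 1.0, 0.0, 0.001]
ft_force: [-0.1, -0.5, 0.7]
grip_width: 0.0597
```

```bash
python3 -c "
from h import *
snap('side','s13');crop('s13',220,150,320,250,7,'s13c')
plan([.593,.2015,-.022],90.9)"
```

```text
pos [ 0.5939  0.2017 -0.0236] shift [ 0.9 -0.2 -1.6] rot [ 0.   0.2 -0.1] t 11.15 w 0.0595 F [-0.3  0.8  1.5]
```

View pics/s13c.png

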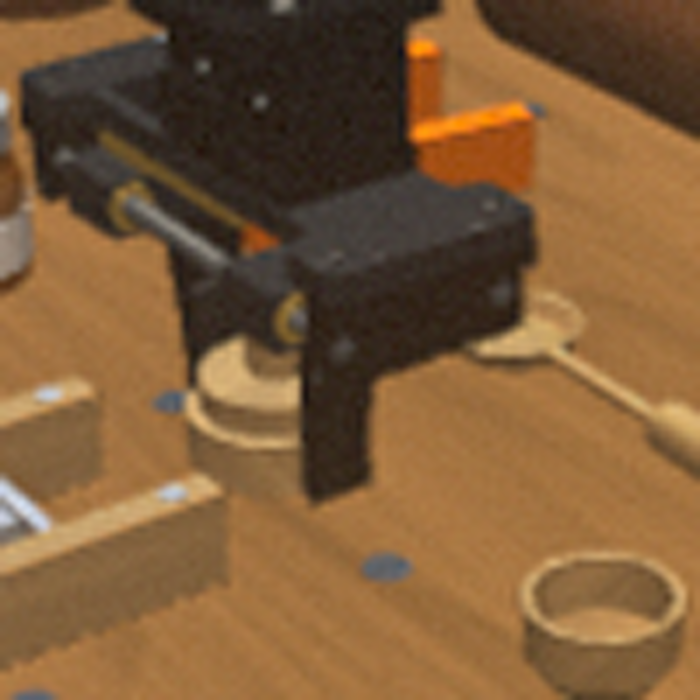

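Opening of 59.6 mm matches the 60 mm flange. Lifting.

carry_out:
  series:
    - [0, 0, -3, 0, 0, 0, -1]
    - [0, 0, -10, 0, 0, 0, -1]
    - [0, 0, -25, 0, 0, 0, -1]
    - [0, 0, -45, 0, 0, 0, -1]
    - [0, 0, -65, 0, 0, 0, -1]
    - [0, 0, -85, 0, 0, 0, -1]
    - [0, 0, -105, 0, 0, 0, -1]
    - [0, 0, -120, 0, 0, 0, -1]

```text
time: 12.15
position: [0.5942, 0.2018, 0.0989]
tool_rot: [-0.007, 1.0, 0.0, 0.003]
ft_force: [-0.1, -0.3, -2.2]
grip_width: 0.0596
```

```bash
python3 -c "
from h import *
snap('side','s14');crop('s14',200,80,340,220,5,'s14c')
plan([.543,-.184,.11],90)
snap('wrist','w14');crop('w14',180,180,380,330,4,'w14c')
"
```

```text
pos [0.5953 0.2021 0.1005] shift [  57.6 -385.3  -10.4] rot [0.1 0.5 0.8] t 12.2 w 0.0593 F [-0.4 -0.8 -0.4]
```

View pics/s14c.png

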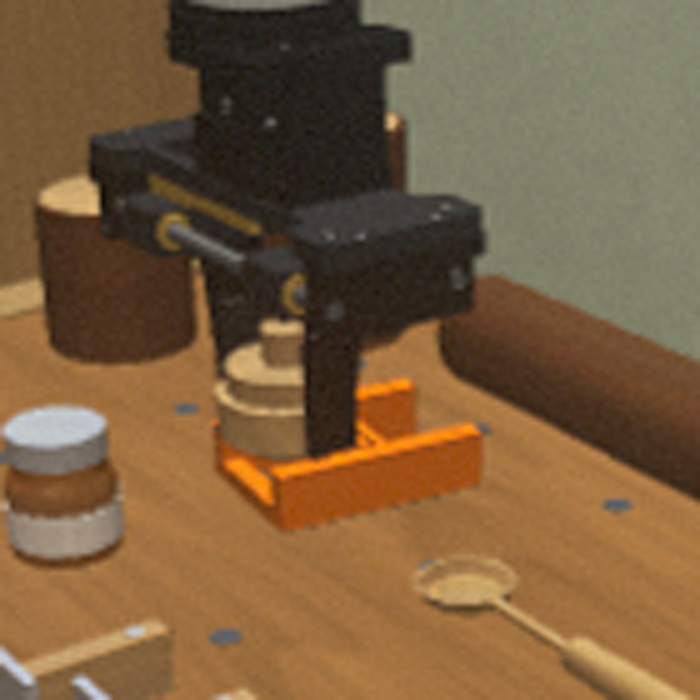

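View pics/w14c.png

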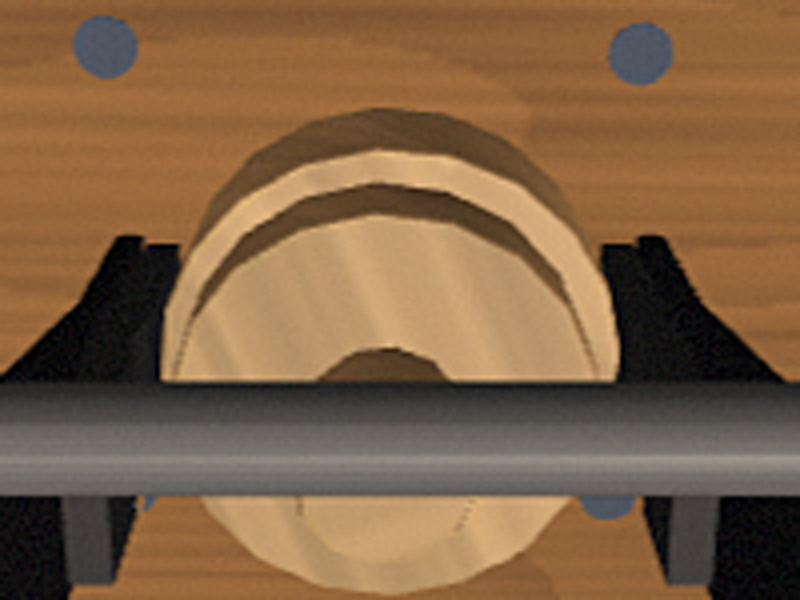

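```bash
python3 -c "
from h import *
c=load('w14')
o=robot.get_obs();p=o['position'];print(p)
for x in (-.006,-.004,-.002,0,.002): print(x,proj(c,(p[0]+x-.03,p[1],p[2]+.0516)),proj(c,(p[0]+x+.01,p[1],p[2]+.0796)))
print(R.from_quat(o['tool_rot']).as_matrix().round(4))
"
```

```text
[0.59525563 0.20199851 0.09930407]
-0.006 [278.574958   204.43788094] [277.57039351 309.5865462 ]
-0.004 [278.5100908  208.35069931] [277.50240148 313.50023217]
-0.002 [278.44571246 212.23402971] [277.43497972 317.38109327]
0 [278.38181747 216.08820423] [277.36812107 321.22954074]
0.002 [278.31840041 219.91355   ] [277.30181851 325.04597896]
[[-0.9999 -0.0137  0.0079]
 [-0.0137  0.9999  0.0012]
 [-0.0079  0.0011 -1.    ]]
```

Pair held level and nested, with the lid axis on the tool axis to within about 1 mm. Carrying it to a point just beyond the pot so the wrist camera can see the mouth.

carry_out:
  series:
    - [0, -15, -10, 0, 0.4, 0, -1]
    - [0, -45, -25, 0, 0.4, 0, -1]
    - [0, -85, -30, 0, 0.4, 0, -1]
    - [0, -130, -30, 0, 0.4, 0, -1]
    - [0, -175, -30, 0, 0.4, 0, -1]
    - [0, -220, -30, 0, 0.4, 0, -1]
    - [0, -265, -30, 0, 0.4, 0, -1]
    - [0, -305, -30, 0, 0.4, 0, -1]

```text
time: 13.25
position: [0.5985, -0.1057, 0.1288]
tool_rot: [-0.006, 1.0, 0.0, -0.0]
ft_force: [-0.2, -0.0, -1.9]
grip_width: 0.0595
```

```bash
python3 -c "
from h import *
plan([.60,-.184,.13],90.5)
print(robot.get_obs()['q'])"
```

```text
pos [ 0.5985 -0.1057  0.1288] shift [ -0.5 -78.3  -1.3] rot [ 0.1 -0.   0.2] t 13.25 w 0.0595 F [-0.2 -0.  -1.9]
[-3.59018562e-01  5.76780491e-01  1.53501181e+00  9.92294678e-04
  1.03035781e+00 -1.94293877e+00]
```

carry_out:
  series:
    - [0, -25, 0, 0, 0, 0, -1]
    - [0, -50, 0, 0, 0, 0, -1]
    - [0, -68, 0, 0, 0, 0, -1]
    - [0, -76, 0, 0, 0, 0, -1]
    - [0, -78.5, 0, 0, 0, 0, -1]
    - [0, -78.5, 0, 0, 0, 0, -1]
    - [0, -78.5, 0, 0, 0, 0, -1]

```text
time: 14.12
position: [0.5994, -0.1833, 0.1287]
tool_rot: [-0.007, 1.0, 0.001, -0.0]
ft_force: [-0.1, -0.0, -1.2]
grip_width: 0.0594
```

```bash
python3 -c "
from h import *
plan([.542,-.184,.10],90.5)
c=snap('wrist','w15');crop('w15',180,100,380,250,4,'w15c')
snap('side','s15')
o=plan([.542,-.184,.10],90.5)
"
```

```text
pos [ 0.5994 -0.1833  0.1287] shift [57.4  0.  28.7] rot [ 0.1 -0.   0.3] t 14.125 w 0.0594 F [-0.1 -0.  -1.2]
pos [ 0.5995 -0.1834  0.1287] shift [57.5  0.2 28.8] rot [ 0.1 -0.   0.3] t 14.225 w 0.0597 F [-1.4 -1.  -1.8]
```

View pics/w15c.png

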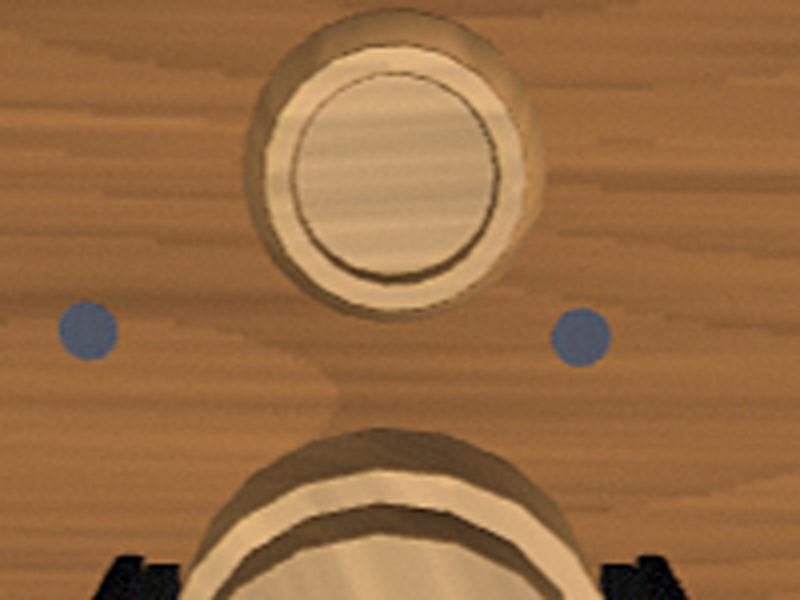

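View pics/s15.png

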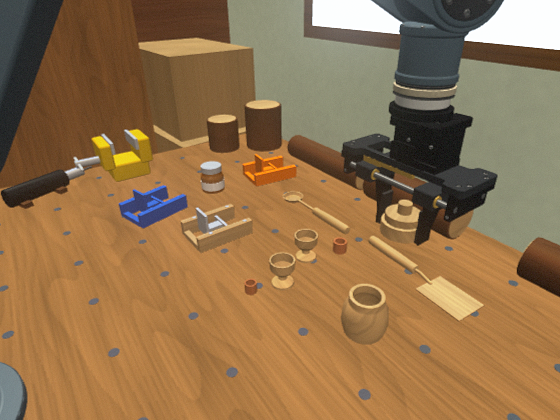

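```bash
python3 -c "
from h import *
from scipy.optimize import least_squares
c=load('w15')
th=np.linspace(0,2*np.pi,72)
def ext(q,r=.027,z=.07):
  P=np.array([proj(c,(q[0]+r*np.cos(t),q[1]+r*np.sin(t),z)) for t in th]); return np.r_[P.min(0),P.max(0)]
obs=np.array([180+264/4,100+45/4,180+526/4,100+312/4])
s=least_squares(lambda q:ext(q)-obs,[.542,-.184]);print('wrist pot',s.x,s.fun)
c=load('w15');obs2=None
# tool-centred lid: flange top edge row in same picture
p=np.array([.59945,-.18335,.1287])
for x in (-.002,0,.002): print(proj(c,(p[0]+x-.03,p[1],p[2]+.0516)))
c=load('side0')
obs=np.array([325+192/8,270+108/8,325+486/8,270+309/8])
s=least_squares(lambda q:ext(q)-obs,[.542,-.184]);print('side pot',s.x,s.fun)
c=load('top0')
obs=np.array([380+256/8,200+158/8,380+453/8,200+359/8])
s=least_squares(lambda q:ext(q)-obs,[.542,-.184]);print('top pot',s.x,s.fun)
"
```

```text
wrist pot [ 0.54455714 -0.18265951] [-0.45211147 -0.34543788  0.45316774  0.41766027]
[278.3869831  212.27696189]
[278.32359224 216.1675315 ]
[278.26066459 220.02967209]
side pot [ 0.54238209 -0.18546787] [-0.30918844 -0.186548    0.30474303  0.12386902]
top pot [ 0.54212069 -0.18398694] [-0.25464896  0.17243669  0.25425984 -0.17168472]
```

carry_out:
  series:
    - [10, 0, 0, 0, 0, 0, -1]
    - [28, 0, 5, 0, 0, 0, -1]
    - [44, 0, 20, 0, 0, 0, -1]
    - [53, -0.3, 38, 0, 0, 0, -1]
    - [56, -0.5, 54, 0, 0, 0, -1]
    - [56, -0.5, 62, 0, 0, 0, -1]
    - [56, -0.5, 62, 0, 0, 0, -1]
    - [56, -0.5, 62, 0, 0, 0, -1]

```text
time: 15.22
position: [0.5441, -0.1849, 0.0673]
tool_rot: [-0.007, 1.0, 0.0, 0.0]
ft_force: [0.4, -0.1, -1.7]
grip_width: 0.0595
```

```bash
python3 -c "
from h import *
plan([.5435,-.1832,.0464],90.5)
c=snap('side','s16');crop('s16',310,190,450,350,5,'s16c')
c=snap('wrist','w16');crop('w16',180,180,380,330,4,'w16c')
o=plan([.5435,-.1832,.0464],90.5)
"
```

```text
pos [ 0.5441 -0.1849  0.0673] shift [ 0.6  1.7 20.9] rot [0.  0.  0.3] t 15.225 w 0.0595 F [ 0.4 -0.1 -1.7]
pos [ 0.5441 -0.1849  0.0674] shift [ 0.6  1.7 21. ] rot [0.  0.1 0.3] t 15.325 w 0.0592 F [ 1.  -0.6 -1.6]
```

View pics/s16c.png

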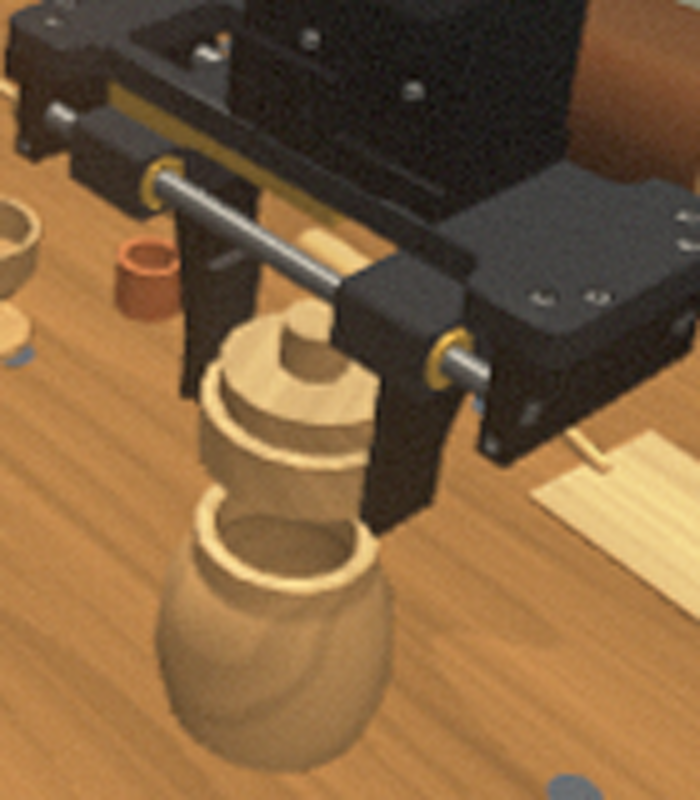

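View pics/w16c.png

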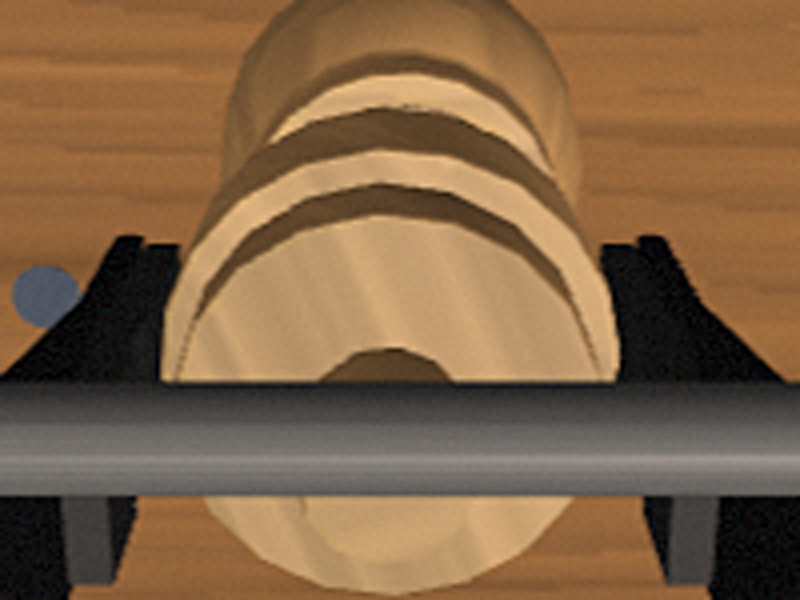

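```bash
python3 -c "
from h import *
from scipy.optimize import least_squares
c=load('w16'); p=np.array([.5441,-.1849,.0674])
def circ(q,r,z,n=721):
  return np.array([proj(c,(q[0]+r*np.cos(t),q[1]+r*np.sin(t),z)) for t in np.linspace(0,2*np.pi,n)])
for q in [(.5435,-.1832),(.5422,-.1847),(.5441,-.1849)]:
  A=circ(q,.027,.07); print(q,'rim top',A[A[:,1].argmin()].round(1),'cols',A.min(0)[0].round(1),A.max(0)[0].round(1))
  up=A[A[:,1]<215]; 
  B=circ(q,.036,.035); print('   belly cols',B.min(0)[0].round(1),B.max(0)[0].round(1),B.min(0)[1].round(1))
F=circ(p,.03,p[2]+.0516);print('flange cols',F.min(0)[0],F.max(0)[0],F.min(0)[1], 'obs',180+163/4,180+619/4,180+150/4)
print('belly obs',180+222/4,180+583/4,' rim top obs row',180+73/4)
crop('w16',220,175,340,235,6,'w16d')
"
```

```text
(0.5435, -0.1832) rim top [279.8 196.5] cols 239.6 320.1
   belly cols 233.2 325.6 173.3
(0.5422, -0.1847) rim top [277.5 194.5] cols 237.3 318.0
   belly cols 231.2 323.7 171.6
(0.5441, -0.1849) rim top [277.2 197.4] cols 237.1 317.5
   belly cols 231.0 323.3 174.1
flange cols 219.58433897128077 335.42288031794305 216.1462704969199 obs 220.75 334.75 217.5
belly obs 235.5 325.75  rim top obs row 198.25
```

View pics/w16d.png

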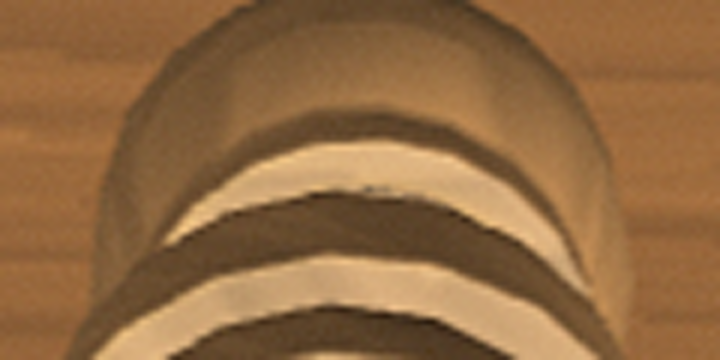

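```bash
python3 -c "
from h import *
c=load('s16'); p=np.array([.5441+.0005,-.1849,.0674])
def circ(q,r,z,n=721):
  return np.array([proj(c,(q[0]+r*np.cos(t),q[1]+r*np.sin(t),z)) for t in np.linspace(0,2*np.pi,n)])
for z in (.0516,.0316):
  F=circ(p,.03,p[2]+z); print('flange left',F.min(0)[0],'bottom',F.max(0)[1])
print('obs flange left',310+202/5,'bottom top-edge',190+467/5, 'bottom-edge',190+520/5)
for q in [(.5437,-.1825),(.5422,-.1847)]:
  A=circ(q,.027,.07); print(q,A.min(0),A.max(0))
print('obs rim',310+193/5,310+380/5,'bot',190+591/5)
"
```

```text
flange left 349.84377917849656 bottom 282.3714745383961
flange left 348.8546780614827 bottom 293.6915558288058
obs flange left 350.4 bottom top-edge 283.4 bottom-edge 294.0
(0.5437, -0.1825) [347.95599319 281.93678689] [385.14278897 307.13285061]
(0.5422, -0.1847) [348.24034884 283.08498208] [385.58430349 308.4870124 ]
obs rim 348.6 386.0 bot 308.2
```

carry_out:
  series:
    - [1, 2, 0, 0, 0, 0.3, -1]
    - [1, 2, 5, 0, 0, 0.3, -1]
    - [1, 2, 10, 0, 0, 0.3, -1]
    - [1, 2, 15, 0, 0, 0.3, -1]
    - [1, 2, 18, 0, 0, 0.3, -1]
    - [1, 2, 18, 0, 0, 0.3, -1]

```text
time: 16.08
position: [0.5429, -0.1828, 0.049]
tool_rot: [-0.004, 1.0, 0.0, 0.0]
ft_force: [0.6, -0.3, -1.5]
grip_width: 0.0594
```

```bash
python3 -c "
from h import *
plan([.543,-.1829,.0384],90.5)
c=snap('side','s17');crop('s17',310,190,450,350,5,'s17c')
c=snap('wrist','w17');crop('w17',180,180,380,330,4,'w17c')
o=plan([.543,-.1829,.0384],90.5)
"
```

```text
pos [ 0.5429 -0.1828  0.049 ] shift [-0.1 -0.1 10.6] rot [ 0.  0. -0.] t 16.075 w 0.0594 F [ 0.6 -0.3 -1.5]
pos [ 0.5431 -0.1829  0.0494] shift [ 0.1  0.  11. ] rot [ 0.   0.1 -0. ] t 16.175 w 0.0598 F [-0.2  0.1 -0.7]
```

View pics/s17c.png

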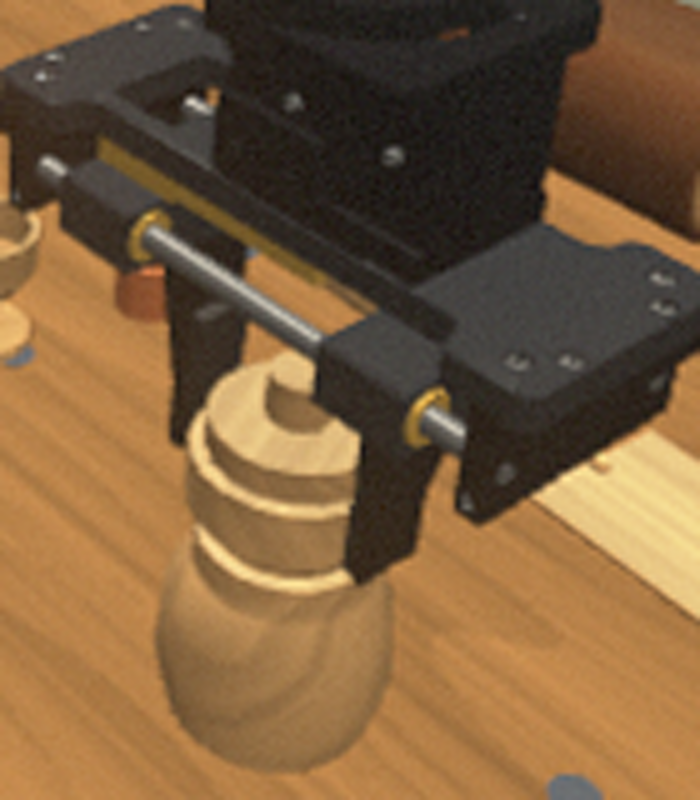

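View pics/w17c.png

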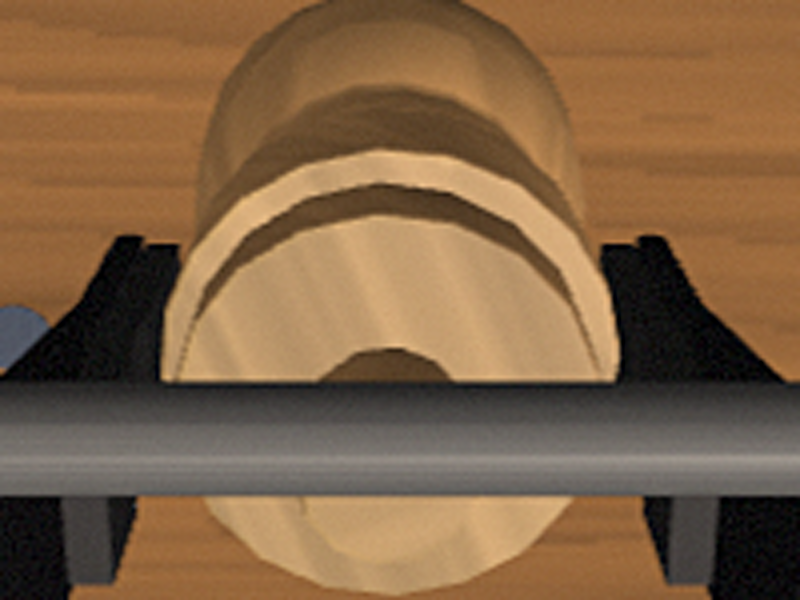

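Belly centre (col 391) and lid centre (col 391) now line up in the wrist crop. Lowering.

carry_out:
  series:
    - [0, 0, 2, 0, 0, 0, -1]
    - [0, 0, 4, 0, 0, 0, -1]
    - [0, 0, 6, 0, 0, 0, -1]
    - [0, 0, 8, 0, 0, 0, -1]
    - [0, 0, 8, 0, 0, 0, -1]

```text
time: 16.8
position: [0.543, -0.1829, 0.0412]
tool_rot: [-0.004, 1.0, 0.0, 0.0]
ft_force: [-0.4, 0.4, -1.9]
grip_width: 0.0594
```

carry_out:
  series:
    - [0, 0, 1, 0, 0, 0, -1]
    - [0, 0, 2, 0, 0, 0, -1]
    - [0, 0, 2, 0, 0, 0, -1]

```text
time: 17.18
position: [0.5429, -0.1828, 0.0391]
tool_rot: [-0.004, 1.0, 0.0, 0.0]
ft_force: [0.0, 0.7, -1.6]
grip_width: 0.0594
```

```bash
python3 -c "
from h import *
plan([.543,-.1829,.0384],90.5)
c=snap('side','s18');crop('s18',310,190,450,350,5,'s18c')
o=plan([.543,-.1829,.0384],90.5)
"
```

```text
pos [ 0.5429 -0.1828  0.0391] shift [-0.1 -0.1  0.7] rot [ 0.  0. -0.] t 17.175 w 0.0594 F [ 0.   0.7 -1.6]
pos [ 0.543  -0.1829  0.0392] shift [-0.  -0.   0.8] rot [ 0.  0. -0.] t 17.225 w 0.0594 F [-0.1  0.2 -1.6]
```

View pics/s18c.png

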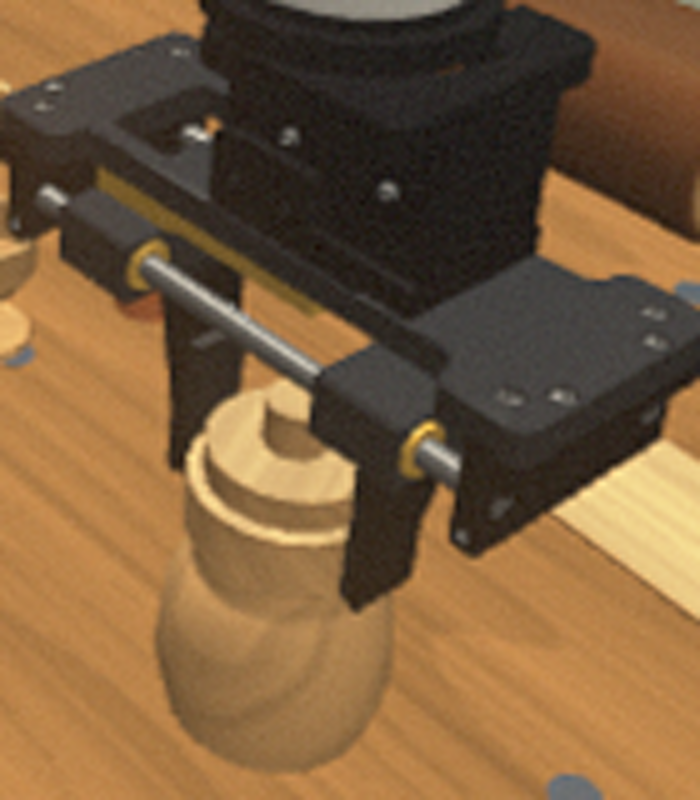

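Plug is inside the mouth and the flange nearly down, with still no upward force. Small steps until contact.

carry_out:
  series:
    - [0, 0, 0.7, 0, 0, 0, -1]
    - [0, 0, 1.4, 0, 0, 0, -1]
    - [0, 0, 1.4, 0, 0, 0, -1]

```text
time: 17.6
position: [0.5431, -0.1829, 0.0383]
tool_rot: [-0.004, 1.0, 0.0, 0.0]
ft_force: [-1.2, -0.6, 3.8]
grip_width: 0.0595
```

carry_out:
  series:
    - [0, 0, 0.7, 0, 0, 0, -1]
    - [0, 0, 1.2, 0, 0, 0, -1]
    - [0, 0, 1.2, 0, 0, 0, -1]

```text
time: 17.98
position: [0.5431, -0.1829, 0.0382]
tool_rot: [-0.004, 1.0, 0.0, 0.001]
ft_force: [-2.8, 1.4, 9.0]
grip_width: 0.0595
```

Force rose to +9 N with the height held at 0.0382 (0.0384 predicted), so it's seated. Easing off and opening.

carry_out:
  series:
    - [0, 0, -0.7, 0, 0, 0, -1]
    - [0, 0, -0.7, 0, 0, 0, 0.4]
    - [0, 0, -0.7, 0, 0, 0, 0.5]
    - [0, 0, -0.7, 0, 0, 0, 0.7]
    - [0, 0, -0.7, 0, 0, 0, 0.8]
    - [0, 0, -0.7, 0, 0, 0, 0.8]

```text
time: 18.73
position: [0.5431, -0.1829, 0.0389]
tool_rot: [-0.004, 1.0, 0.0, 0.001]
ft_force: [0.7, 0.3, -0.4]
grip_width: 0.0773
```

```bash
python3 -c "
from h import *
plan([.543,-.1829,.0384],90.5)
c=snap('side','s19');crop('s19',310,190,450,350,5,'s19c')
c=snap('wrist','w19');crop('w19',180,180,380,330,4,'w19c')
o=plan([.543,-.1829,.0384],90.5)
"
```

```text
pos [ 0.5431 -0.1829  0.0389] shift [0.1 0.  0.5] rot [ 0.   0.1 -0. ] t 18.725 w 0.0773 F [ 0.7  0.3 -0.4]
pos [ 0.5431 -0.1829  0.0389] shift [0.1 0.  0.5] rot [ 0.   0.1 -0. ] t 18.825 w 0.0783 F [-0.4 -0.4  0.4]
```

View pics/s19c.png

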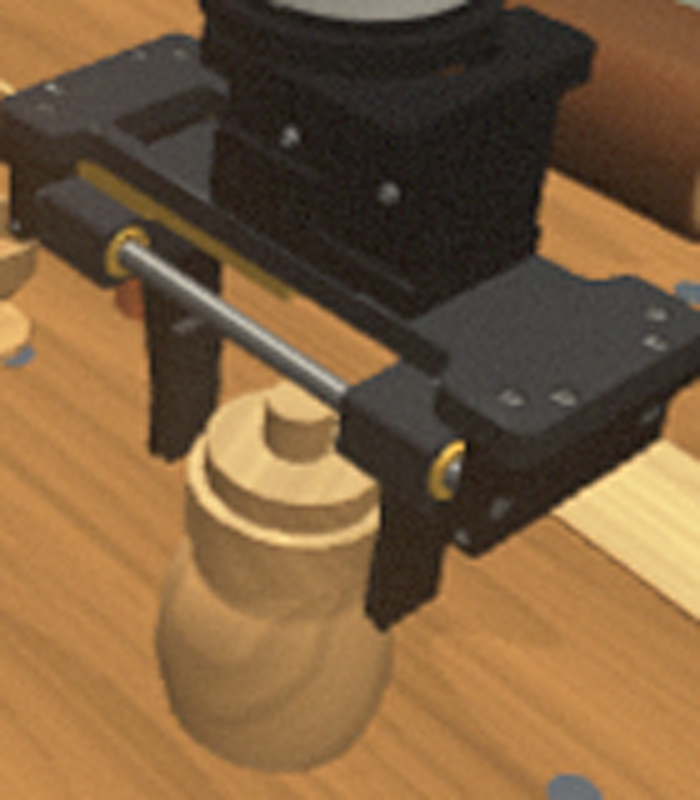

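View pics/w19c.png

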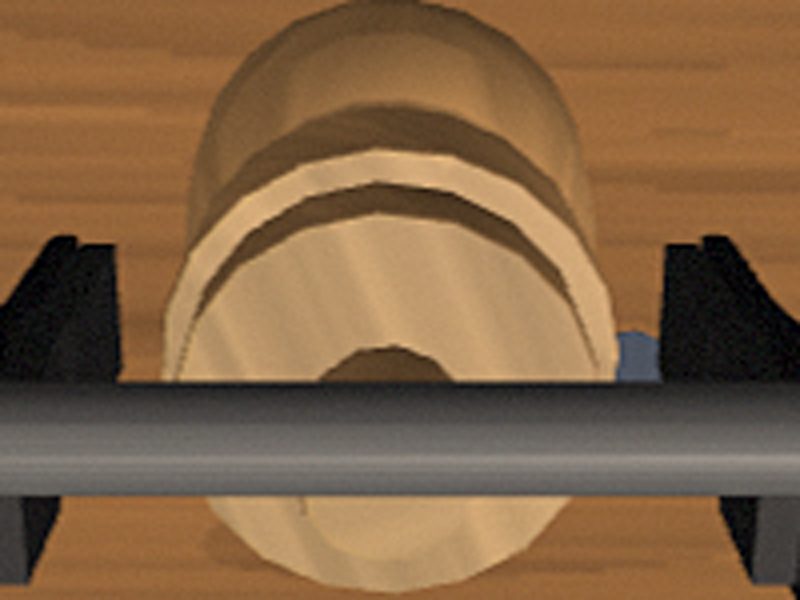

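The lid pair is seated, level and nested, and the fingers are clear of it on both sides. Raising to knob height.

carry_out:
  series:
    - [0, 0, -10, 0, 0, 0, 0.8]
    - [0, 0, -24, 0, 0, 0, 0.8]
    - [0, 0, -37, 0, 0, 0, 0.8]
    - [0, 0, -37, 0, 0, 0, 0.4]
    - [0, 0, -37, 0, 0, 0, 0]
    - [0, 0, -37, 0, 0, 0, -0.2]
    - [0, 0, -37, 0, 0, 0, -0.3]
    - [0, 0, -37, 0, 0, 0, -0.3]

```text
time: 19.82
position: [0.5429, -0.1829, 0.0756]
tool_rot: [-0.004, 1.0, 0.0, 0.0]
ft_force: [-0.2, 0.2, 0.8]
grip_width: 0.0367
```

```bash
python3 -c "
from h import *
plan([.543,-.1829,.0755],90.5)
c=snap('side','s20');crop('s20',310,190,450,350,5,'s20c')
c=snap('wrist','w20');crop('w20',180,180,380,330,4,'w20c')
"
```

```text
pos [ 0.5429 -0.1829  0.0756] shift [-0.1 -0.   0.1] rot [ 0.  0. -0.] t 19.825 w 0.0367 F [-0.2  0.2  0.8]
```

View pics/s20c.png

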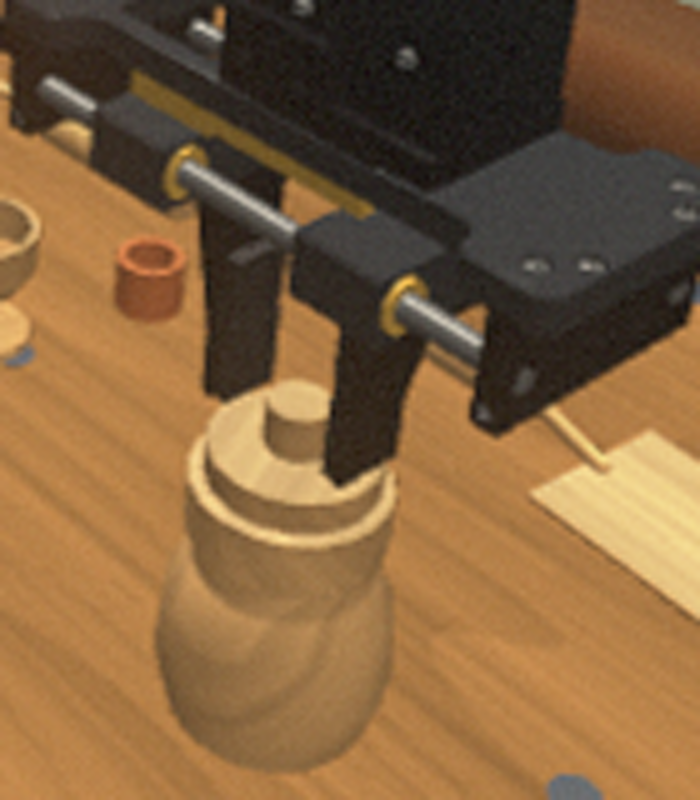

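View pics/w20c.png

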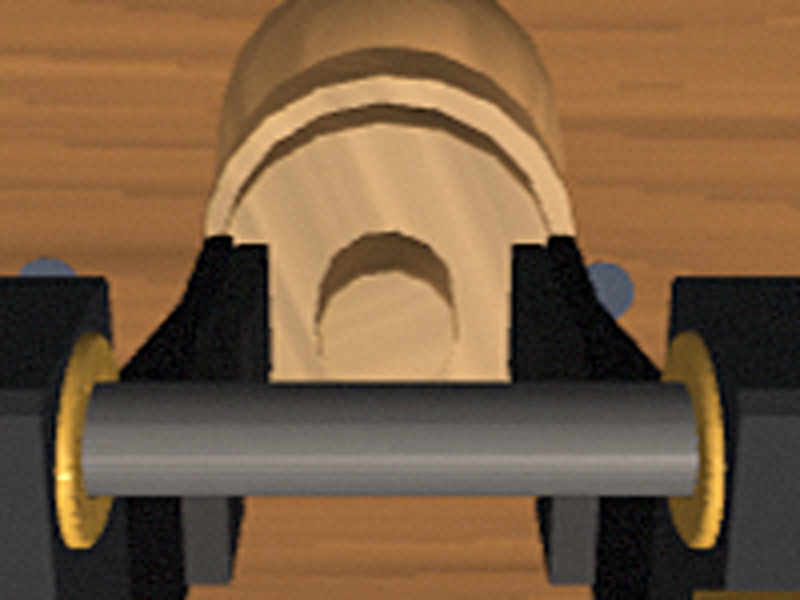

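Fingers straddle the knob symmetrically and sit just above the cap top. Closing gently.

carry_out:
  series:
    - [0, 0, 0, 0, 0, 0, -0.4]
    - [0, 0, 0, 0, 0, 0, -0.5]
    - [0, 0, 0, 0, 0, 0, -0.7]
    - [0, 0, 0, 0, 0, 0, -1]
    - [0, 0, 0, 0, 0, 0, -1]
    - [0, 0, 0, 0, 0, 0, -1]
  force: 12

```text
time: 20.68
position: [0.543, -0.1829, 0.0757]
tool_rot: [-0.004, 1.0, 0.0, 0.0]
ft_force: [-0.1, 1.1, 0.3]
grip_width: 0.0194
```

carry_out:
  series:
    - [0, 0, -2, 0, 0, 0, -1]
    - [0, 0, -5, 0, 0, 0, -1]
    - [0, 0, -9, 0, 0, 0, -1]
    - [0, 0, -14, 0, 0, 0, -1]
    - [0, 0, -20, 0, 0, 0, -1]
    - [0, 0, -20, 0, 0, 0, -1]

```text
time: 21.42
position: [0.5435, -0.1832, 0.0964]
tool_rot: [-0.004, 1.0, -0.0, 0.001]
ft_force: [-0.1, -0.1, -0.8]
grip_width: 0.0194
```

```bash
python3 -c "
from h import *
c=snap('side','s21');crop('s21',310,190,450,350,5,'s21c')
plan([.543,-.1829,.1765],90.5)
"
```

```text
pos [ 0.5432 -0.183   0.0961] shift [  0.1   0.1 -80.4] rot [-0.   0.1 -0. ] t 21.475 w 0.0195 F [ 0.4 -0.6 -0.1]
```

View pics/s21c.png

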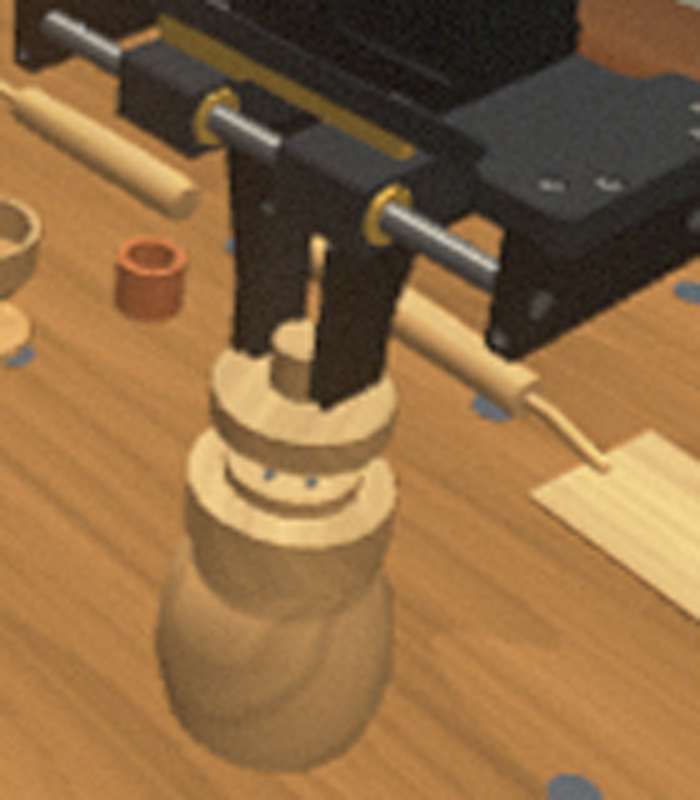

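The cap lifts alone, level, and the inner lid stays in the pot. Raising to about 10 cm.

carry_out:
  series:
    - [0, 0, -10, 0, 0, 0, -1]
    - [0, 0, -25, 0, 0, 0, -1]
    - [0, 0, -42, 0, 0, 0, -1]
    - [0, 0, -60, 0, 0, 0, -1]
    - [0, 0, -74, 0, 0, 0, -1]
    - [0, 0, -80, 0, 0, 0, -1]
    - [0, 0, -80, 0, 0, 0, -1]
    - [0, 0, -80, 0, 0, 0, -1]

```text
time: 22.48
position: [0.5426, -0.1828, 0.1755]
tool_rot: [-0.004, 1.0, 0.0, 0.0]
ft_force: [-0.0, 0.5, 0.2]
grip_width: 0.0193
```

```bash
python3 -c "
from h import *
c=snap('side','s22')
plan([.543,-.1829,.1765],90.5)
crop('s22',180,90,460,350,2.5,'s22c')
"
```

```text
pos [ 0.5426 -0.1828  0.1754] shift [-0.4 -0.1 -1.1] rot [ 0.  0. -0.] t 22.525 w 0.0191 F [-0.2 -0.1 -0.8]
```

View pics/s22c.png

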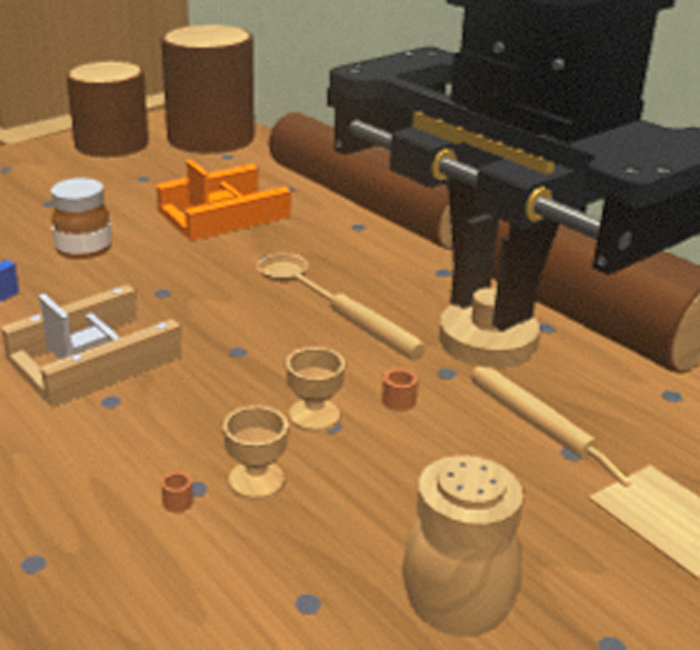

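The cap is held level about 10 cm above the inner lid, which sits seated in the pot. The slide has sprung back and the other things look untouched. Handing in.

```bash
python3 -c "
from h import *
print(robot.hand_in()); o=robot.get_obs(); print(o['time'],o['position'],o['grip_width'])
"
```

```text
the job is handed in; nothing more can be done
None
the job is handed in; nothing more can be done
```

I completed the whole sequence and handed the job in at about 22.5 s; no verdict was reported.

**What I did**
- **Slide:** I pushed it to its stop; the tool stalled at x = 0.503 m. The pair came out nested, clear of the cheeks, and the slide sprang back when I withdrew.
- **Carrying:** I took the pair by the lower lid's flange (opening 59.5 mm) and carried it to the pot.
- **Seating:** I lowered it until the force rose to 9 N at the predicted height, then let go.
- **Upper lid:** I gripped the knob at 12 N (opening 19.3 mm) and raised the lid 100 mm, level, over the pot.

**Last checks**
- **Final side picture:** the upper lid is held level above the pot and the lower lid is seated level. The slide is back, and the pot and the bystanders in view look unmoved by eye. I did not re-measure their positions.
- **Fingertips higher than reported:** both cameras showed the real fingertips about 28–30 mm above the reported tool point. A first push at the reported height passed over the tab without contact, so I allowed for this offset from then on.
- **Pot position:** the wrist camera disagreed with the side and top cameras by about 2–3 mm. I aimed between them, weighted towards the wrist view, and the plug went in without resistance.

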